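# Press the pot lids home with one turn of the capping press

### The job

Close the paste pots in the capping press: draw its carriage out, stand each of the large white pots in a pocket of its own, push the carriage fully home, and turn the flywheel clockwise (seen from above) through exactly one revolution by its crank, so that the ram goes down and up once. Then draw the carriage out and stand the pots upright in the low wooden tray. Keep the carriage home all the while the ram is down, do not begin a second turn, and leave the small flat pot where it is.

Things in the scene. Friction and masses are not known exactly. Their poses are not given: they have to be found in the camera images.
- pot0: one of up to four like white plastic pots with their lids on, 46 mm across, 34 mm high, 50 g (loose; 2 or 3 of the four are present, standing upright on the bench at the left of the press); origin: centre of the underside, z up
- pot1: one of up to four like white plastic pots with their lids on, 46 mm across, 34 mm high, 50 g (loose; 2 or 3 of the four are present, standing upright on the bench at the left of the press); origin: centre of the underside, z up
- pot2: one of up to four like white plastic pots with their lids on, 46 mm across, 34 mm high, 50 g (loose; 2 or 3 of the four are present, standing upright on the bench at the left of the press); origin: centre of the underside, z up
- pot3: one of up to four like white plastic pots with their lids on, 46 mm across, 34 mm high, 50 g (loose; 2 or 3 of the four are present, standing upright on the bench at the left of the press); origin: centre of the underside, z up
- small_pot: a smaller, flat white pot, 37 mm across, 20 mm high, standing among the others; not part of the job, leave it; origin: centre of the underside
- press: grey capping press fixed on a timber plinth 50 mm high (x -255 to +70 mm, y -160 to +160 mm); origin on the plinth top under the middle of the ram, -x is the front where the carriage comes out, z up. Head: x -40 to +58, y -152 to +152, z 90 to 150 mm; the level flywheel on top reaches z 181 mm, radius 60 mm, its axis at x 18 mm. The ram with three round pads hangs below the head
- carriage (a joint): slide of the carriage in m: 0 = fully home under the ram, 0.135 = fully out to the front (press -x); light friction of about 1.5 N, stays where it is left; starts partly out. The three pockets lie in a row across it, under the ram pads when home
- wheel (a joint): angle of the flywheel in rad, clockwise seen from above positive: 0 at the start (crank grip at the front, press -x, over the brass index mark, ram up), 3.14 = ram fully down, 6.28 = one revolution, ram up again; stops at -0.3 and 7.3. Friction holds it where it is left (about 3 N at the crank grip), it does not coast
- carriage_pull (a point): middle of the upright steel pull peg on the carriage's front lip, 18 mm across, from 20 mm below to 19 mm above this point; 95 mm in front of the pocket row; pinch it from above. Axes of the carriage: x is the slide direction (in), z up
- pocket0 (a point): centre of the left (press +y) pocket's floor on the carriage; moves with it. Pocket 66 mm (along the slide) by about 76 mm, walls 7 mm high
- pocket1 (a point): centre of the middle pocket's floor on the carriage; moves with it. Pocket 66 mm (along the slide) by about 76 mm, walls 7 mm high
- pocket2 (a point): centre of the right (press -y) pocket's floor on the carriage; moves with it. Pocket 66 mm (along the slide) by about 76 mm, walls 7 mm high
- wheel_axis (a point): point on the flywheel's upright axis at the height of the middle of the crank grip
- wheel_grip (a point): middle of the upright black crank grip, a freely spinning sleeve 20 mm across, from 24 mm below to 20 mm above this point, 45 mm from the wheel's axis; moves with the wheel
- tray_in (a point): centre of the inner floor of the low wooden tray at the right (fixed), 238 mm long (its x) by 98 mm wide (its y) inside; floor 10 mm above the bench, walls 12 mm high above the floor
There are look-alikes about, which are no part of the job. What is shaped like the pot2 but purple or yellow is not meant.

How it is judged:
By the outcome, as a careful person would: the job done as asked, in the order asked, and still so for the second after the job is handed in, with the robot touching nothing.
Of pot0, pot1, pot2, pot3 only 2 to 3 are there at a start; the rules pass over those that are not, and their reading is None.
At some moment in a run one of pot0, pot1, pot2, pot3 may be knocked a few centimetres aside while the robot is not near it.
Once in a run the grip may slacken for a moment while it holds something.
It also fails if it takes over 210 s, if anything falls off the work surface, if the arm or the gripper's body presses on something with over 40 N, if the wrist force passes 120 N, or if a joint passes its speed limit or range.

### The arm

A 6-joint arm with a two-finger parallel gripper is mounted at the origin on a cart in front of the work surface, level with it; the furniture and walls round the work are solid. World frame = base frame: x ahead of the robot, y to its left, z up, the work surface at z = 0. Lengths are in m, angles in degrees, forces in N, time in s.
With the tool pointing down it reaches from about 0.375 to 0.9 m from the base axis. Payload 3.1 kg.
Tool frame: the origin (TCP) lies at the very end of the fingers, on their centre line; the grasp point (between the pads) lies 19 mm behind it; z points along the fingers, y is the line along which they close (so a half turn about z gives the same grasp; the last joint's range is limited). The gripper opens to 87 mm and grips with 3 to 60 N. Pads are 19 mm wide; open, the fingers measure 117 mm over their backs; the gripper's body (75 mm by 190 mm) begins 51 mm behind the grasp point.
Start: joints at [58.127, 30.224, 82.088, -0, 67.689, -10.227], TCP at [0.231, 0.581, 0.223] pointing down, gripper open.
Joint ranges: [-176.69, 176.69], [-43.24, 126.21], [12.49, 139.97], [-82, 262], [0, 151.66], [-163.58, 163.58]. Speed limits (degrees/s): [159.86, 159.86, 180, 180, 180, 180].

### API

Orientations are given as a 3x3 rotation matrix whose columns are the frame's x, y, z axes.
In Python, from rig import bot, imaging gives the robot as it stands.
- The arm moves only by the tool drive_tool, never from a script. Its argument "deltas" is text: rows parted by semicolons, each of 5 numbers parted by spaces: the finger opening in mm, from 0 to 87, then the shift along the world's x, y, z in mm, then the turn about the world's z in rad. In form: jaw dx dy dz twist; .... A call has 1 to 12 rows; each row is the pose to reach, as a shift and turn from the pose commanded when the call began; what a row does not reach only later rows make up. A row lasts 1/10 s, in which the tool goes at most 50 mm and 8.59 degrees, less where a joint would pass 70% of its speed; a pose out of reach is approached as far as the arm can. A call with a gripper value outside its range is refused whole. The fingers move at their own pace and stop on an object; the grip force is fixed at half the most. Time passes only in rows, so rows that repeat a pose let the fingers close. It gives the time, the measured TCP pose, the force, the opening and the grip force at its end, in the units of the state.
- bot.read_state(): the state, without advancing time (a new reading comes with each control period).
- imaging.capture(name): name is "side" or "top" or "wrist"; returns the picture (480x640x3 uint8, red, green, blue); there is no depth.
- imaging.camera_model(name): a dict with "fx", "fy", "cx", "cy" (pixels), "dist" ([k1, k2, p1, p2, k3] as OpenCV has them; the pictures are not rectified), "T" (4x4, takes a point from camera to world coordinates). Camera axes: x right, y down, z forward; pixel columns grow to the right and rows downward; lengths in m; the calibration is good to about 2 mm. A picture is of the moment at which its call begins: read the wrist's pose just before it. camera_model takes no time and is no camera call; for the wrist camera it gives the pose at the moment of the call.
- bot.hand_in(): hands the job in; it is judged then, once.
The state is a dict: "time_s": time; "joint_positions": joint angles; "qvel": joint speeds; "tau": joint torques, N m; "position": TCP position; "tcp_rot": TCP orientation; "force": force on the tool from outside, world axes, zero at the start; "moment": the same for the moment, N m; "opening": opening from 0.0 (shut) to 1.0 (fully open); "grasp_force": force on a finger pad.
Only numpy, scipy, OpenCV 4.12 (cv2) and the standard library are available. Lean on these libraries where they do the work, as an engineer would, in place of code of your own. Each camera call takes 0.05 s, during which the arm holds its last target. There are 200 camera calls.

## Working session

There is one attempt and no reset: what is moved stays moved. The work goes in short steps, Python scripts to look and compute and a tool call to move; the robot and the scene stay as the last step left them, time stands still between calls to the robot, and variables do not carry over. Pictures are saved under pics/ and viewed, at most 14 in all, crops included, and the job is handed in when it is done.

Besides the shell and the picture viewer there is one more tool, called in YAML: its name, and indented under it one key for each argument. drive_tool: Moves the arm, as the interface text tells. Its arguments: {"type":"object","properties":{"deltas":{"type":"string"}},"required":["deltas"]}

```bash
mkdir -p pics
cat > h.py <<'E'
import numpy as np, cv2
from rig import bot, imaging
def cap(n,f=None):
    m=imaging.camera_model(n); im=imaging.capture(n)
    if f: cv2.imwrite('pics/'+f,cv2.cvtColor(im,cv2.COLOR_RGB2BGR))
    return im,m
def ray(m,uv):
    K=np.array([[m['fx'],0,m['cx']],[0,m['fy'],m['cy']],[0,0,1]])
    p=cv2.undistortPoints(np.array(uv,float).reshape(-1,1,2),K,np.array(m['dist']))[:,0]
    T=np.array(m['T']); d=np.c_[p,np.ones(len(p))]@T[:3,:3].T
    return T[:3,3],d
def onz(m,uv,z):
    o,d=ray(m,uv); return o+d*((z-o[2])/d[:,2])[:,None]
def proj(m,P):
    T=np.linalg.inv(np.array(m['T'])); K=np.array([[m['fx'],0,m['cx']],[0,m['fy'],m['cy']],[0,0,1]])
    return cv2.projectPoints(np.array(P,float).reshape(-1,1,3),cv2.Rodrigues(T[:3,:3])[0],T[:3,3],K,np.array(m['dist']))[0][:,0]
E
python3 -c "
from h import *
for n in ['top','side','wrist']:
    im,m=cap(n,n+'0.png');print(n,im.shape,np.round(m['T'],3).tolist(),m['fx'])
print(bot.read_state())"
```

```text
top (480, 640, 3) [[-0.24, -0.918, 0.316, 0.038], [-0.971, 0.229, -0.073, 0.146], [-0.006, -0.325, -0.946, 1.621], [0.0, 0.0, 0.0, 1.0]] 520.4343204566893
side (480, 640, 3) [[-0.018, -0.734, 0.679, -0.202], [-1.0, 0.005, -0.021, 0.077], [0.012, -0.679, -0.734, 0.973], [0.0, 0.0, 0.0, 1.0]] 472.68669129443555
wrist (480, 640, 3) [[0.368, 0.901, 0.23, 0.167], [0.93, -0.357, -0.092, 0.605], [-0.001, 0.248, -0.969, 0.384], [0.0, 0.0, 0.0, 1.0]] 387.6921942779987
{'time_s': 0.15, 'joint_positions': array([ 5.81249294e+01,  3.02678287e+01,  8.21396622e+01,  1.59790744e-03,
        6.76908410e+01, -1.02276757e+01]), 'qvel': array([ 0.04734136, -0.1400429 , -0.17962181, -0.04483842,  0.13048229,
        0.03511843]), 'tau': array([ 2.25471927e-04, -4.40431809e+01, -1.76843584e+01,  6.32989733e-02,
        5.52119664e-02, -1.18629741e-04]), 'position': array([0.2302219 , 0.58044068, 0.2217839 ]), 'tcp_rot': array([[-9.29467589e-01,  3.68902614e-01, -9.28190223e-04],
       [ 3.68903634e-01,  9.29466527e-01, -1.44378757e-03],
       [ 3.30104733e-04, -1.68436650e-03, -9.99998527e-01]]), 'force': array([-0.800192  ,  0.6780398 ,  0.73920902]), 'moment': array([ 0.03714282,  0.01819922, -0.02836198]), 'grasp_force': 0.0, 'opening': 1.00466068482516}
```

View pics/top0.png

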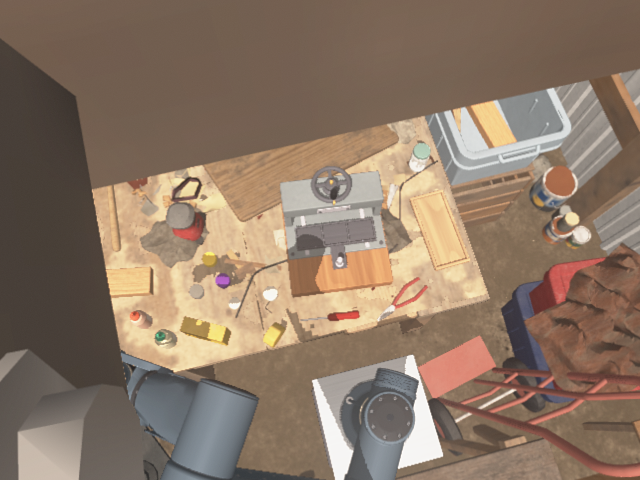

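View pics/side0.png

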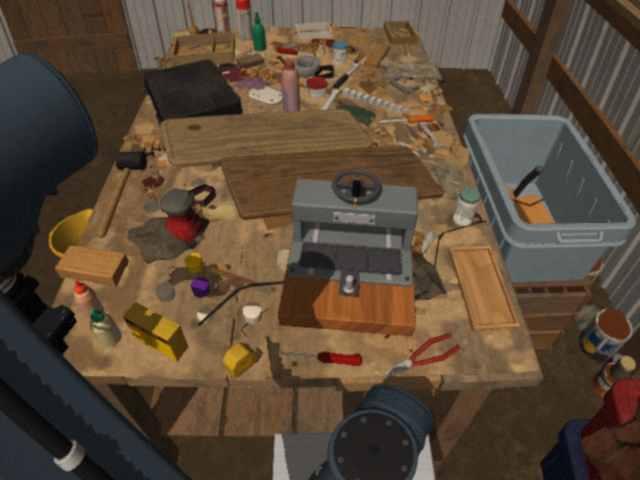

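The top view shows the press at about (335,235) with the crank grip at (333,195), the peg at (340,260) and the tray at (440,230). One white pot is at (270,295) and small white things are near (235,304). I'll zoom in.

```bash
python3 -c "
import cv2,numpy as np
a=cv2.imread('pics/top0.png')[240:350,180:300];b=cv2.imread('pics/side0.png')[240:380,130:290]
a=cv2.resize(a,(400,366),interpolation=2);b=cv2.resize(b,(400,350),interpolation=2)
c=np.zeros((366,800,3),np.uint8);c[:,:400]=a;c[:350,400:]=b;cv2.imwrite('pics/c1.png',c)"
```

```text
(no output)
```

View pics/c1.png

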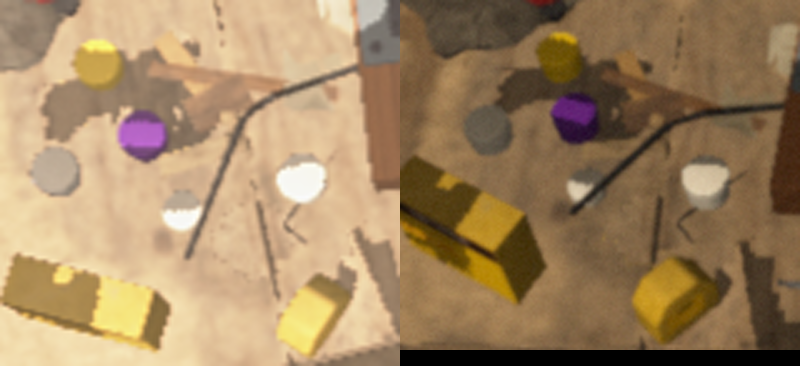

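View pics/wrist0.png

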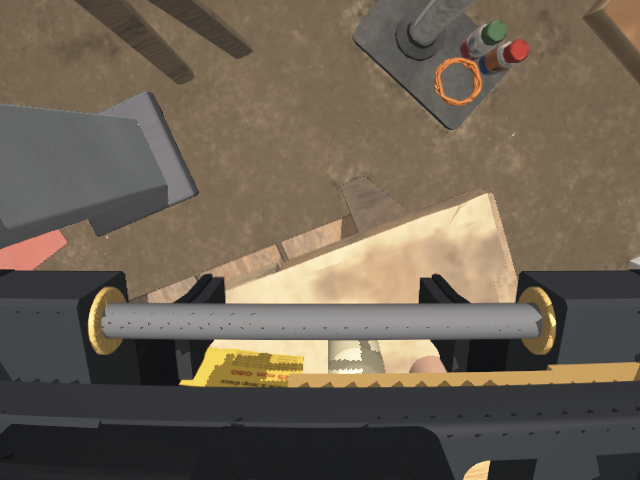

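The crop shows a large white pot at top px (270,294), a pot in shade at (196,291), and a smaller flat one at (235,303), which I take to be small_pot. The purple and yellow ones are look-alikes. Next I'll compute positions.

```bash
python3 -c "
from h import *
im=cv2.imread('pics/top0.png');m=imaging.camera_model('top')
s=cv2.imread('pics/side0.png');ms=imaging.camera_model('side')
def tri(a,b):
    o1,d1=ray(m,[a]);o2,d2=ray(ms,[b]);d1=d1[0]/np.linalg.norm(d1);d2=d2[0]/np.linalg.norm(d2)
    A=np.c_[d1,-d2];t=np.linalg.lstsq(A,o2-o1,rcond=None)[0];p,q=o1+t[0]*d1,o2+t[1]*d2
    return np.round((p+q)/2,3),round(np.linalg.norm(p-q),4)
for n,a,b in [('potA',(270,294),(252,312)),('shade',(196.5,291),(165,290)),('small',(235,303),(203,315)),('purple',(223,280),(201,286)),('yellow',(209.5,259),(194,262)),('peg',(340,255),(348,278)),('grip',(332.5,195),(357,185))]: print(n,tri(a,b))
print('top/34',np.round(onz(m,[(270,294),(196.5,291),(235,303),(208,257)],.034),3).tolist())
g=[(281,183),(378,173),(383,201),(285,211)]
print('head top?',np.round(onz(m,g,.2),3).tolist())
print('plinth',np.round(onz(m,[(290,262),(390,252),(391,282),(292,294)],.05),3).tolist())
print('tray',np.round(onz(m,[(411,199),(440,191),(468,260),(440,269)],.022),3).tolist())
for name,I,c in(('potA',im,(270,294)),('shade',im,(196,291)),('small',im,(235,303)),):
    x,y=c;w=I[y-12:y+13,x-14:x+15];hsv=cv2.cvtColor(w,cv2.COLOR_BGR2HSV);k=((hsv[...,1]<45)&(hsv[...,2]>110)).astype(np.uint8)
    n,l,st,ce=cv2.connectedComponentsWithStats(k);i=1+np.argmax(st[1:,4]) if n>1 else 0;print(name,st[i],ce[i]+[x-14,y-12])
"
```

```text
potA (array([0.431, 0.225, 0.021]), np.float64(0.0005))
shade (array([0.496, 0.448, 0.022]), np.float64(0.0011))
small (array([0.431, 0.341, 0.01 ]), np.float64(0.0066))
purple (array([0.513, 0.361, 0.016]), np.float64(0.0001))
yellow (array([0.592, 0.391, 0.016]), np.float64(0.0012))
peg (array([ 0.483, -0.009,  0.086]), np.float64(0.0086))
grip (array([ 0.608, -0.021,  0.267]), np.float64(0.0041))
top/34 [[0.428, 0.224, 0.034], [0.493, 0.445, 0.034], [0.426, 0.335, 0.034], [0.594, 0.391, 0.034]]
head top? [[0.711, 0.113, 0.2], [0.673, -0.178, 0.2], [0.581, -0.167, 0.2], [0.62, 0.121, 0.2]]
plinth [[0.509, 0.141, 0.05], [0.465, -0.173, 0.05], [0.371, -0.149, 0.05], [0.408, 0.158, 0.05]]
tray [[0.633, -0.299, 0.022], [0.638, -0.402, 0.022], [0.386, -0.414, 0.022], [0.38, -0.317, 0.022]]
potA [  7   7  15  12 135] [270.05925926 294.17037037]
shade [ 8 15  1  1  1] [190. 294.]
small [ 8 11 11  7 55] [234.05454545 305.16363636]
```

The press yaw is about -7.5° and its origin is near (0.642,-0.029). I'll move over the pots for a near look, with the jaw aligned to press y.

drive_tool:
  deltas: "87 0 0 60 0; 87 0 0 130 0.1; 87 170 -240 150 0.25; 87 170 -240 150 0.25; 87 170 -240 150 0.25; 87 170 -240 150 0.25; 87 170 -240 150 0.25; 87 170 -240 150 0.25; 87 170 -240 150 0.25; 87 170 -240 150 0.25; 87 170 -240 150 0.25; 87 170 -240 150 0.25"

```text
time_s: 1.35
position: [0.3993, 0.3419, 0.3721]
tcp_rot: [[-0.992, 0.125, -0.001], [0.125, 0.992, -0.0], [0.001, -0.0, -1.0]]
force: [-0.2, 0.3, 0.3]
opening: 0.998
grasp_force: 0.0
```

```bash
python3 -c "
from h import *
cap('wrist','w1.png')"
```

```text
(no output)
```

View pics/w1.png

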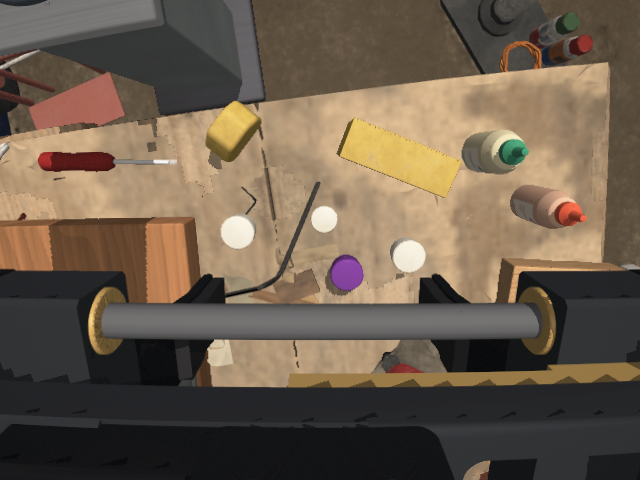

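The wrist view shows two large white pots at (238,231) and (408,255), and the small pot at (324,218). There is no third pot. I'll measure these and move over the peg.

```bash
cat >> h.py <<'E'
def whites(im,m,z=.034,amin=300):
    hsv=cv2.cvtColor(im,cv2.COLOR_RGB2HSV); k=((hsv[...,1]<50)&(hsv[...,2]>190)).astype(np.uint8)
    out=[]
    for c in cv2.findContours(k,cv2.RETR_EXTERNAL,cv2.CHAIN_APPROX_NONE)[0]:
        if cv2.contourArea(c)<amin: continue
        P=onz(m,c[:,0].astype(float),z)[:,:2]; (x,y),r=cv2.minEnclosingCircle(P.astype(np.float32))
        out.append((np.round(c[:,0].mean(0)).tolist(),round(x,4),round(y,4),'dia',round(2*r,4)))
    return out
E
python3 -c "
from h import *
im,m=cap('wrist')
for w in whites(im,m): print(w)"
```

```text
([409.0, 255.0], 0.4931, 0.448, 'dia', 0.0469)
([237.0, 232.0], 0.4322, 0.2243, 'dia', 0.0459)
([324.0, 219.0], 0.4292, 0.3402, 'dia', 0.0353)
```

drive_tool:
  deltas: "87 20 -340 0 0; 87 20 -340 0 0; 87 20 -340 0 0; 87 20 -340 0 0; 87 20 -340 0 0; 87 20 -340 0 0; 87 20 -340 0 0; 87 20 -340 0 0; 87 20 -340 0 0; 87 20 -340 0 0; 87 20 -340 -40 0; 87 20 -340 -40 0"

```text
time_s: 2.65
position: [0.417, 0.0035, 0.3291]
tcp_rot: [[-0.992, 0.124, -0.01], [0.124, 0.992, 0.003], [0.01, 0.002, -1.0]]
force: [-0.3, -0.1, 0.3]
opening: 0.998
grasp_force: 0.0
```

```bash
python3 -c "
from h import *
cap('wrist','w2.png')"
```

```text
(no output)
```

View pics/w2.png

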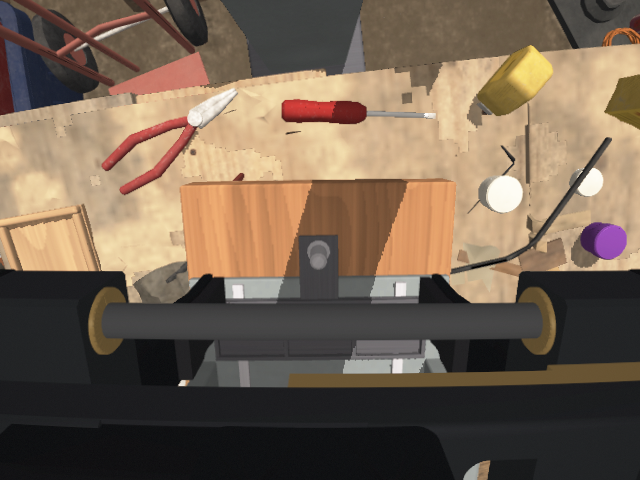

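The peg top is at (318,247), and the plinth's front edge runs (181,184)-(454,180), with its front corners there.

```bash
python3 -c "
from h import *
m=imaging.camera_model('wrist');ms=imaging.camera_model('side')
print('edge',np.round(onz(m,[(181,184),(454,180),(187,277),(452,275)],.05),4).tolist())
for z in (.09,.1,.11): print(z,np.round(onz(m,[(318,247)],z),4), np.round(onz(ms,[(348,274)],z),4))
s=cv2.imread('pics/side0.png')[240:320,300:400];cv2.imwrite('pics/peg.png',cv2.resize(s,(600,480),interpolation=2))
"
```

```text
edge [[0.375, -0.1546, 0.05], [0.4095, 0.1568, 0.05], [0.4865, -0.171, 0.05], [0.5242, 0.1495, 0.05]]
0.09 [[ 0.4583 -0.0063  0.09  ]] [[ 0.4914 -0.0053  0.09  ]]
0.1 [[ 0.4557 -0.0059  0.1   ]] [[ 0.4836 -0.0044  0.1   ]]
0.11 [[ 0.453  -0.0055  0.11  ]] [[ 0.4757 -0.0034  0.11  ]]
```

View pics/peg.png

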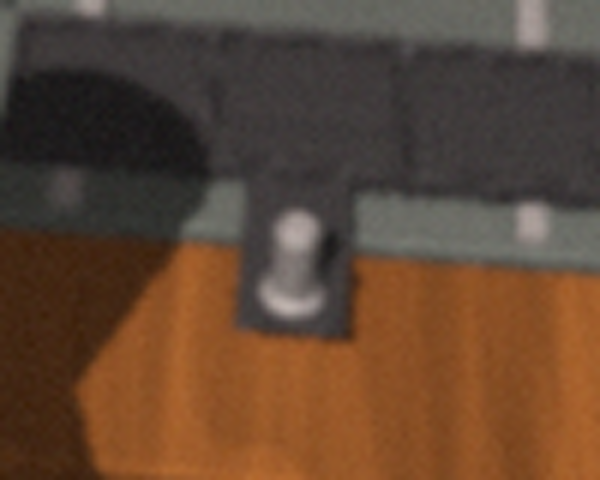

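In the side view the peg top is at about (349.7,277.5) and its base at about (349.7,291).

```bash
python3 -c "
from h import *
m=imaging.camera_model('wrist');ms=imaging.camera_model('side')
for z in (.06,.08,.09,.1,.11): print(z,np.round(onz(m,[(318,247),(319,264)],z)[:,:2],4).tolist(), np.round(onz(ms,[(349.7,277.5),(349.7,291)],z)[:,:2],4).tolist())
"
```

```text
0.06 [[0.4662, -0.0075], [0.4868, -0.0089]] [[0.5041, -0.0117], [0.4635, -0.0094]]
0.08 [[0.4609, -0.0067], [0.4806, -0.008]] [[0.4886, -0.0097], [0.4489, -0.0075]]
0.09 [[0.4583, -0.0063], [0.4775, -0.0076]] [[0.4809, -0.0088], [0.4417, -0.0066]]
0.1 [[0.4557, -0.0059], [0.4744, -0.0072]] [[0.4732, -0.0078], [0.4344, -0.0056]]
0.11 [[0.453, -0.0055], [0.4713, -0.0067]] [[0.4654, -0.0068], [0.4271, -0.0047]]
```

The camera looks from the robot side, so the peg's base is at row 247 and its top at row 262. That puts the peg at about (0.470,-0.008), z 0.06–0.10, slide about 0.08. I'll grasp it.

drive_tool:
  deltas: "50 49 -9 -40 0; 50 49 -9 -80 0; 50 49 -9 -120 0; 50 49 -9 -160 0; 50 49 -9 -200 0; 50 49 -9 -230 0; 50 49 -9 -250 0; 50 49 -9 -263 0; 50 49 -9 -263 0; 0 49 -9 -263 0; 0 49 -9 -263 0; 0 49 -9 -263 0"

```text
time_s: 3.9
position: [0.4707, -0.0067, 0.0705]
tcp_rot: [[-0.992, 0.128, 0.003], [0.128, 0.992, 0.001], [-0.002, 0.002, -1.0]]
force: [2.1, 6.1, -5.7]
opening: 0.494
grasp_force: 30.0
```

drive_tool:
  deltas: "0 0 0 0 0; 0 0 0 0 0; 0 0 0 0 0; 0 0 0 0 0"

```text
time_s: 4.3
position: [0.4706, -0.0067, 0.0705]
tcp_rot: [[-0.992, 0.128, 0.003], [0.128, 0.992, 0.001], [-0.002, 0.002, -1.0]]
force: [3.2, 6.7, -5.8]
opening: 0.49
grasp_force: 30.0
```

The grip stopped at 43 mm, which is the lip, so the peg sits higher than I thought. I'll reopen, rise and pinch again.

drive_tool:
  deltas: "60 0 0 0 0; 60 0 0 0 0; 60 0 0 20 0; 60 0 0 20 0; 0 0 0 20 0; 0 0 0 20 0; 0 0 0 20 0; 0 0 0 20 0; 0 0 0 20 0; 0 0 0 20 0"

```text
time_s: 5.3
position: [0.4694, -0.0079, 0.0893]
tcp_rot: [[-0.992, 0.128, -0.0], [0.128, 0.992, 0.0], [0.001, 0.0, -1.0]]
force: [1.8, 10.9, 0.0]
opening: 0.23
grasp_force: 5.6
```

drive_tool:
  deltas: "0 0 0 0 0; 0 0 0 0 0; 0 -10 1 0 0; 0 -20 2 0 0; 0 -30 4 0 0; 0 -40 5 0 0; 0 -45 6 0 0; 0 -48 6 0 0; 0 -48 6 0 0"

```text
time_s: 6.2
position: [0.4214, -0.0013, 0.0893]
tcp_rot: [[-0.992, 0.129, 0.0], [0.129, 0.992, 0.002], [0.0, 0.002, -1.0]]
force: [3.3, 8.5, -5.4]
opening: 0.192
grasp_force: 30.0
```

drive_tool:
  deltas: "0 -2 1 0 0; 0 -4 2 0 0; 0 -6 2 0 0; 0 -8 2 0 0; 0 -9 2 0 0; 0 -9 2 0 0"

```text
time_s: 6.8
position: [0.4215, -0.0013, 0.0896]
tcp_rot: [[-0.991, 0.131, 0.018], [0.131, 0.991, -0.002], [-0.018, 0.0, -1.0]]
force: [14.7, 8.3, -18.3]
opening: 0.196
grasp_force: 29.9
```

At the stop the peg is at (0.4215,-0.001), so the pocket row centre is about (0.516,-0.013). I'll release and go above pot A.

drive_tool:
  deltas: "0 8 0 0 0; 40 8 0 0 0; 60 8 0 0 0; 60 8 0 40 0; 60 8 0 80 0; 60 8 0 120 0; 70 19 50 160 0; 70 19 100 160 0; 70 19 150 160 0; 70 19 200 160 0; 70 -11 224 160 0; 70 -11 224 160 0"

```text
time_s: 8.0
position: [0.396, 0.2269, 0.2491]
tcp_rot: [[-0.993, 0.121, -0.005], [0.121, 0.993, 0.0], [0.005, -0.0, -1.0]]
force: [-0.9, -0.5, -0.2]
opening: 0.806
grasp_force: 0.0
```

```bash
python3 -c "
from h import *
im,m=cap('wrist','w3.png')
for w in whites(im,m): print(w)
im,m=cap('top','t3.png')
for w in whites(im,m,amin=50): print('top',w)
print(bot.read_state()['position'])"
```

```text
([323.0, 249.0], 0.4318, 0.2235, 'dia', 0.0464)
([434.0, 232.0], 0.4278, 0.3357, 'dia', 0.0356)
top ([44.0, 462.0], 0.1227, 0.9378, 'dia', 0.2243)
top ([394.0, 456.0], -0.0901, 0.0009, 'dia', 0.3211)
top ([331.0, 418.0], 0.0294, 0.1279, 'dia', 0.0689)
top ([497.0, 398.0], -0.0379, -0.3536, 'dia', 0.1215)
top ([413.0, 374.0], 0.0876, -0.1378, 'dia', 0.0677)
top ([386.0, 313.0], 0.2842, -0.1079, 'dia', 0.0654)
top ([234.0, 303.0], 0.4279, 0.3385, 'dia', 0.0376)
top ([196.0, 291.0], 0.4926, 0.4475, 'dia', 0.049)
top ([280.0, 238.0], 0.5962, 0.1571, 'dia', 0.0689)
top ([621.0, 238.0], 0.3372, -0.9164, 'dia', 0.1514)
top ([575.0, 235.0], 0.3804, -0.7703, 'dia', 0.1055)
top ([380.0, 232.0], 0.5456, -0.1602, 'dia', 0.107)
top ([564.0, 211.0], 0.4664, -0.767, 'dia', 0.05)
top ([337.0, 208.0], 0.6609, -0.0494, 'dia', 0.0838)
top ([391.0, 195.0], 0.656, -0.233, 'dia', 0.089)
top ([304.0, 193.0], 0.7293, 0.0382, 'dia', 0.1837)
top ([361.0, 189.0], 0.7132, -0.1325, 'dia', 0.1892)
top ([419.0, 157.0], 0.7698, -0.3693, 'dia', 0.1132)
top ([591.0, 147.0], 0.6626, -0.9519, 'dia', 0.2298)
top ([502.0, 114.0], 0.8595, -0.7021, 'dia', 0.1231)
top ([505.0, 135.0], 0.8224, -0.7615, 'dia', 0.6016)
[0.39977511 0.22423969 0.24941915]
```

View pics/w3.png

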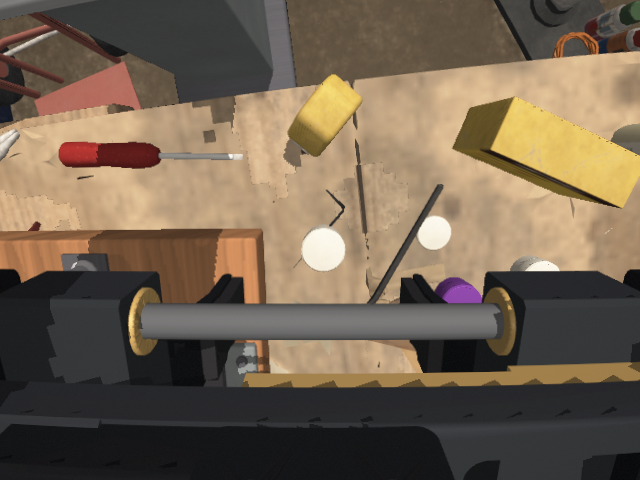

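Pot A is at (323,249), centred at (0.432,0.224) with diameter 46 mm, as expected. Grasping it.

drive_tool:
  deltas: "70 30 0 -40 0; 70 30 0 -80 0; 70 30 0 -120 0; 70 30 0 -160 0; 70 30 0 -195 0; 70 30 0 -220 0; 70 30 0 -235 0; 70 30 0 -238 0; 70 30 0 -238 0; 30 30 0 -238 0; 30 30 0 -238 0; 30 30 0 -238 0"

```text
time_s: 9.3
position: [0.4321, 0.224, 0.0125]
tcp_rot: [[-0.992, 0.127, 0.002], [0.127, 0.992, 0.0], [-0.002, 0.001, -1.0]]
force: [-0.3, 0.6, 0.3]
opening: 0.614
grasp_force: 0.0
```

drive_tool:
  deltas: "30 0 0 0 0; 30 0 0 0 0; 30 0 0 0 0; 30 0 0 20 0; 30 0 0 50 0; 30 0 0 90 0; 30 0 0 140 0; 30 0 0 140 0; 30 0 0 140 0"

```text
time_s: 10.2
position: [0.4319, 0.2241, 0.1526]
tcp_rot: [[-0.992, 0.127, 0.003], [0.127, 0.992, 0.001], [-0.003, 0.001, -1.0]]
force: [-0.4, -0.0, 0.0]
opening: 0.517
grasp_force: 30.0
```

Pot A is held. I'll look at the drawn-out carriage to get the pocket positions.

```bash
python3 -c "
from h import *
im,m=cap('side','s4.png')
s=cv2.imread('pics/s4.png')[215:325,270:430];cv2.imwrite('pics/s4c.png',cv2.resize(s,(800,550),interpolation=cv2.INTER_CUBIC))
O=np.array([.6498,-.029,0]);a=np.radians(-7.1);R=np.array([[np.cos(a),-np.sin(a)],[np.sin(a),np.cos(a)]])
for z in(.06,.07,.08):
  print(z,np.round(((proj(m,[np.r_[O[:2]+R@[-.135,y],z] for y in(.08,0,-.08)])-[270,215])*5)).tolist())
"
```

```text
0.06 [[237.0, 279.0], [399.0, 294.0], [561.0, 308.0]]
0.07 [[237.0, 266.0], [400.0, 281.0], [563.0, 295.0]]
0.08 [[237.0, 253.0], [401.0, 268.0], [566.0, 283.0]]
```

View pics/s4c.png

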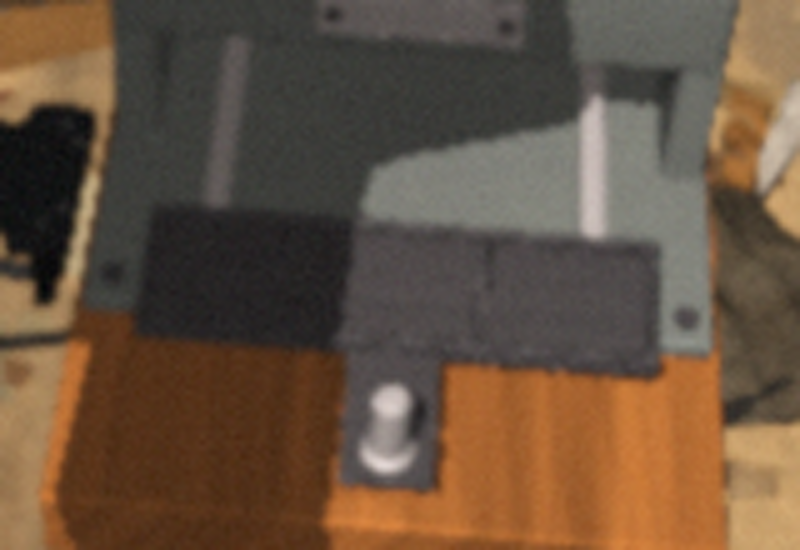

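The carriage block spans crop x 140–660, so the pitch is about 82 mm. I'll take one wrist look at its front edge and corners from above to fix x.

drive_tool:
  deltas: "30 0 0 50 0; 30 0 0 100 0; 30 0 -20 150 0; 30 0 -60 180 0; 30 0 -100 180 0; 30 0 -150 180 0; 30 10 -200 180 0; 30 10 -224 180 0; 30 10 -224 180 0; 30 10 -224 180 0; 30 10 -224 180 0"

```text
time_s: 11.35
position: [0.4408, 0.0009, 0.3303]
tcp_rot: [[-0.992, 0.127, -0.003], [0.127, 0.992, 0.001], [0.003, 0.001, -1.0]]
force: [-0.6, 0.4, 0.2]
opening: 0.519
grasp_force: 30.0
```

```bash
python3 -c "
from h import *
cap('wrist','w5.png');print(bot.read_state()['position'],bot.read_state()['opening'])
s=cv2.imread('pics/w5.png')[150:290,180:480];cv2.imwrite('pics/w5c.png',cv2.resize(s,(800,373),interpolation=cv2.INTER_CUBIC))"
```

```text
[0.44093249 0.00110956 0.33061793] 0.5211500038587147
```

View pics/w5c.png

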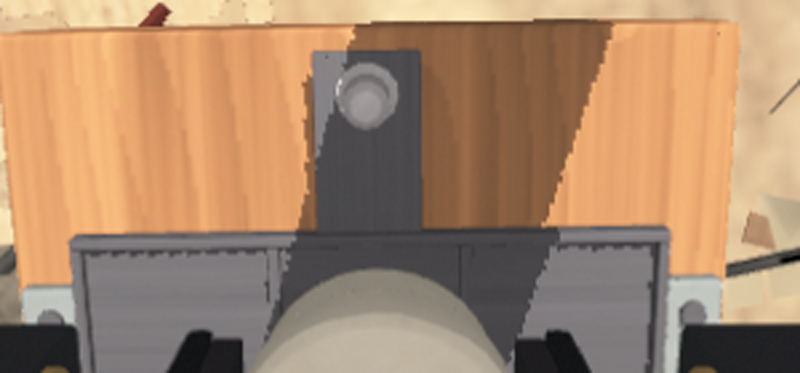

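The block's front corners are at crop (72,238) and (668,228), and the peg top is at (367,102).

```bash
python3 -c "
from h import *
m=imaging.camera_model('wrist');ms=imaging.camera_model('side')
W=np.array([(72,238),(668,228),(367,103),(313,52),(421,52)])/2.667+[180,150]
# order: press right corner(-y), left corner(+y), peg top, lip corners(-y,+y)
S=np.array([(657,375),(137,335),(392,393),(436,489),(342,484)])/5+[270,215]
for n,a,b in zip(['R','L','peg','lipR','lipL'],W,S):
  o1,d1=ray(m,[a]);o2,d2=ray(ms,[b]);d1=d1[0]/np.linalg.norm(d1);d2=d2[0]/np.linalg.norm(d2)
  t=np.linalg.lstsq(np.c_[d1,-d2],o2-o1,rcond=None)[0];p,q=o1+t[0]*d1,o2+t[1]*d2
  print(n,np.round((p+q)/2,4),np.round(np.linalg.norm(p-q),4),np.round(onz(m,[a],.065),4))
"
```

```text
R [ 0.4633 -0.1341  0.0627] 0.0018 [[ 0.4631 -0.1342  0.065 ]]
L [0.4899 0.1175 0.0642] 0.005 [[0.4909 0.1197 0.065 ]]
peg [ 0.4162 -0.0005  0.1152] 0.0008 [[ 0.4219 -0.0013  0.065 ]]
lipR [ 0.3984 -0.0217  0.0648] 0.0022 [[ 0.3985 -0.0206  0.065 ]]
lipL [0.404  0.0216 0.0618] 0.0035 [[0.404  0.0233 0.065 ]]
```

The row centre comes out at about (0.512,-0.0117), with the floor at about z 0.057 and pocket2 at about (0.503,-0.094). I'll place pot A there.

drive_tool:
  deltas: "30 30 -45 0 0; 30 61 -94 0 0; 30 61 -94 -40 0; 30 61 -94 -80 0; 30 61 -94 -120 0; 30 61 -94 -160 0; 30 61 -94 -200 0; 30 61 -94 -230 0; 30 61 -94 -245 0; 30 61 -94 -252 0; 30 61 -94 -256 0; 30 61 -94 -256 0"

```text
time_s: 12.6
position: [0.5073, -0.0926, 0.0796]
tcp_rot: [[-0.992, 0.126, 0.011], [0.126, 0.992, -0.001], [-0.011, -0.0, -1.0]]
force: [1.3, 6.9, 26.7]
opening: 0.52
grasp_force: 30.0
```

Contact came at pot-bottom z of about 0.068. I'll lift a little and shift back to see whether that is the floor.

drive_tool:
  deltas: "30 0 0 8 0; 30 -4 -1 8 0; 30 -4 -1 8 0; 30 -4 -1 5 0; 30 -4 -1 3 0; 30 -4 -1 1 0; 30 -4 -1 1 0"

```text
time_s: 13.3
position: [0.5017, -0.0951, 0.0796]
tcp_rot: [[-0.992, 0.128, 0.007], [0.128, 0.992, -0.001], [-0.008, -0.0, -1.0]]
force: [1.0, 5.0, 26.6]
opening: 0.52
grasp_force: 30.0
```

```bash
python3 -c "
from h import *
cap('side','s6.png');cap('top','t6.png')
a=cv2.imread('pics/s6.png')[215:325,300:430];b=cv2.imread('pics/t6.png')[190:300,280:400]
cv2.imwrite('pics/c6.png',np.hstack([cv2.resize(a,(400,338),interpolation=2),cv2.resize(b,(369,338),interpolation=2)]))"
```

```text
(no output)
```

View pics/c6.png

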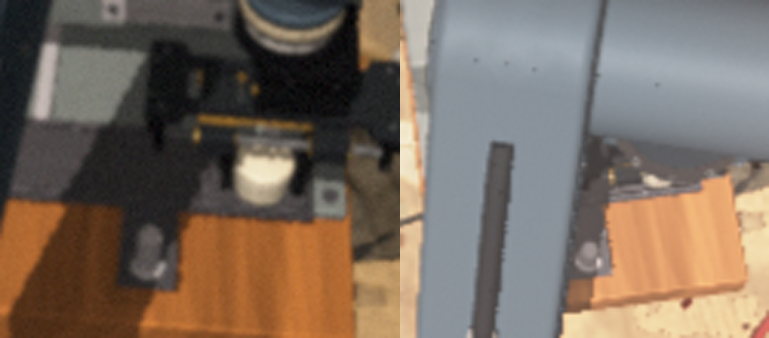

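The pot sits inside the right pocket with contact at the same height, so this is the floor. I'll release and go to pot B.

drive_tool:
  deltas: "30 0 0 3 0; 48 0 0 3 0; 60 0 0 3 0; 60 0 0 3 0; 60 0 0 20 0; 60 0 0 50 0; 60 0 0 90 0; 60 0 0 140 0; 60 0 0 190 0; 60 -30 0 240 0; 60 -60 0 253 0; 60 -60 0 253 0"

```text
time_s: 14.6
position: [0.4363, -0.0949, 0.3319]
tcp_rot: [[-0.992, 0.128, 0.002], [0.128, 0.992, -0.002], [-0.002, -0.002, -1.0]]
force: [1.2, 0.3, -0.3]
opening: 0.694
grasp_force: 0.0
```

```bash
python3 -c "
from h import *
im,m=cap('wrist','w7.png')
for w in whites(im,m,.102): print(w)
im,m=cap('top')
for w in whites(im,m,amin=50)[5:12]: print('top',w)"
```

```text
([281.0, 270.0], 0.4966, -0.147, 'dia', 0.0485)
([330.0, 268.0], 0.4988, -0.0952, 'dia', 0.0507)
([291.0, 74.0], 0.3037, -0.1069, 'dia', 0.0554)
top ([234.0, 303.0], 0.4279, 0.3385, 'dia', 0.0376)
top ([199.0, 302.0], 0.4565, 0.4434, 'dia', 0.0468)
top ([279.0, 239.0], 0.5962, 0.1571, 'dia', 0.0689)
top ([621.0, 238.0], 0.3372, -0.9164, 'dia', 0.1514)
top ([575.0, 235.0], 0.3804, -0.7703, 'dia', 0.1055)
top ([303.0, 232.0], 0.5838, 0.0612, 'dia', 0.196)
top ([564.0, 211.0], 0.4664, -0.767, 'dia', 0.05)
```

drive_tool:
  deltas: "70 0 50 0 0; 70 0 100 0 0; 70 0 150 0 0; 70 0 200 0 0; 70 0 250 0 0; 70 0 300 0 0; 70 0 350 0 0; 70 0 400 0 0; 70 0 450 0 0; 70 0 500 -20 0; 70 0 540 -60 0; 70 0 540 -80 0"

```text
time_s: 15.9
position: [0.4375, 0.4491, 0.2449]
tcp_rot: [[-0.992, 0.124, -0.003], [0.124, 0.992, -0.0], [0.003, -0.001, -1.0]]
force: [0.3, -1.3, 0.0]
opening: 0.8
grasp_force: 0.0
```

```bash
python3 -c "
from h import *
im,m=cap('wrist','w8.png');print(bot.read_state()['position'])
for w in whites(im,m): print(w)"
```

```text
[0.43504639 0.44648195 0.23974555]
([319.0, 233.0], 0.4563, 0.4435, 'dia', 0.0448)
([216.0, 219.0], 0.4298, 0.345, 'dia', 0.0353)
```

Pot B has been knocked to (0.4565,0.4435). I'll check finger clearance to the yellow block numerically.

```bash
python3 -c "
from h import *
m=imaging.camera_model('wrist');im=cv2.imread('pics/w8.png');hsv=cv2.cvtColor(im,cv2.COLOR_BGR2HSV)
k=((hsv[...,0]>18)&(hsv[...,0]<33)&(hsv[...,1]>150)&(hsv[...,2]>60)).astype(np.uint8);k[270:]=0
for c in cv2.findContours(k,0,1)[0]:
  if cv2.contourArea(c)>800:
    P=onz(m,c[:,0],.05)[:,:2]; print(c[:,0].min(0),c[:,0].max(0),np.round(cv2.boxPoints(cv2.minAreaRect(P.astype(np.float32))),3).tolist())
"
```

```text
[47 61] [130 143] [[0.2549999952316284, 0.25], [0.30300000309944153, 0.20100000500679016], [0.3479999899864197, 0.24500000476837158], [0.30000001192092896, 0.2939999997615814]]
```

Clear: the block's near edge is at x ≤ 0.414 and the fingers are at 0.446 or more. Grasping pot B.

drive_tool:
  deltas: "70 17 -1 -40 0; 70 17 -1 -80 0; 70 17 -1 -120 0; 70 17 -1 -160 0; 70 17 -1 -195 0; 70 17 -1 -220 0; 70 17 -1 -235 0; 70 17 -1 -238 0; 70 17 -1 -238 0; 30 17 -1 -238 0; 30 17 -1 -238 0; 30 17 -1 -238 0"

```text
time_s: 17.15
position: [0.4562, 0.4444, 0.0129]
tcp_rot: [[-0.992, 0.127, 0.002], [0.127, 0.992, 0.001], [-0.002, 0.002, -1.0]]
force: [0.2, -1.1, -0.2]
opening: 0.613
grasp_force: 0.0
```

drive_tool:
  deltas: "30 0 0 0 0; 30 0 0 0 0; 30 0 0 0 0; 30 0 0 20 0; 30 0 0 50 0; 30 0 0 90 0; 30 0 0 140 0; 30 0 0 180 0; 30 0 -40 180 0; 30 0 -80 180 0; 30 0 -80 180 0"

```text
time_s: 18.25
position: [0.4541, 0.3596, 0.1913]
tcp_rot: [[-0.991, 0.13, -0.003], [0.13, 0.991, -0.003], [0.003, -0.004, -1.0]]
force: [-0.5, 1.3, -0.2]
opening: 0.52
grasp_force: 30.0
```

drive_tool:
  deltas: "30 10 -50 0 0; 30 20 -100 0 0; 30 30 -150 0 0; 30 40 -200 0 0; 30 50 -250 0 0; 30 63 -293 0 0; 30 63 -293 0 0; 30 63 -293 -40 0; 30 63 -293 -80 0; 30 63 -293 -100 0; 30 63 -293 -109 0; 30 63 -293 -113 0"

```text
time_s: 19.45
position: [0.5251, 0.0707, 0.0834]
tcp_rot: [[-0.992, 0.126, 0.014], [0.126, 0.992, -0.002], [-0.014, -0.0, -1.0]]
force: [-1.2, -2.0, 44.7]
opening: 0.516
grasp_force: 30.0
```

Too firm, and 4 mm higher than before. I'll lift at once and try again slowly.

drive_tool:
  deltas: "30 0 0 10 0; 30 0 0 12 0; 30 -2 0 12 0; 30 -2 0 12 0; 30 -2 0 9 0; 30 -2 0 7 0; 30 -2 0 5 0; 30 -2 0 5 0"

```text
time_s: 20.25
position: [0.5174, 0.071, 0.0846]
tcp_rot: [[-0.992, 0.128, 0.002], [0.128, 0.992, 0.0], [-0.002, 0.0, -1.0]]
force: [-1.4, 0.1, 10.9]
opening: 0.519
grasp_force: 30.0
```

```bash
python3 -c "
from h import *
cap('side','s9.png')
a=cv2.imread('pics/s9.png')[215:325,280:420]
cv2.imwrite('pics/c9.png',cv2.resize(a,(764,600),interpolation=2))"
```

View pics/c9.png

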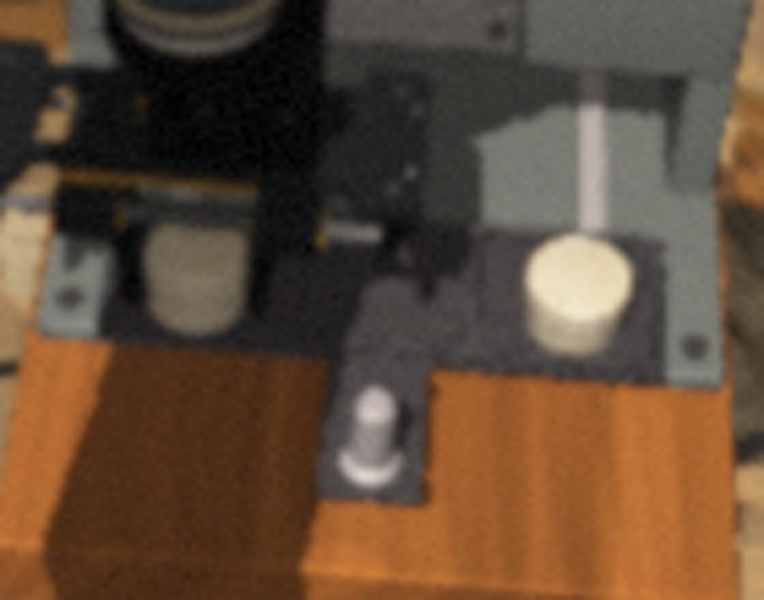

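Pot B appears to sit within the left pocket and to have slipped about 4 mm down in the grip, which explains the height. I'll release and check from above.

drive_tool:
  deltas: "30 0 0 1 0; 48 0 0 1 0; 60 0 0 1 0; 60 0 0 1 0; 60 0 0 20 0; 60 0 0 50 0; 60 0 0 90 0; 60 0 0 140 0; 60 -40 -20 190 0; 60 -80 -70 240 0; 60 -80 -70 240 0; 60 -80 -70 240 0"

```text
time_s: 21.5
position: [0.436, -0.0013, 0.3271]
tcp_rot: [[-0.991, 0.13, 0.006], [0.13, 0.991, -0.003], [-0.006, -0.002, -1.0]]
force: [0.8, -0.0, -0.2]
opening: 0.691
grasp_force: 0.0
```

```bash
python3 -c "
from h import *
im,m=cap('wrist','w10.png');print(bot.read_state()['position'])
cv2.imwrite('pics/w10c.png',cv2.resize(cv2.imread('pics/w10.png')[130:290,180:480],(800,427),interpolation=2))
for w in whites(im,m,.102): print(w)
hsv=cv2.cvtColor(im,cv2.COLOR_RGB2HSV)
"
```

```text
[ 4.36480790e-01 -1.44373700e-04  3.25268758e-01]
([245.0, 277.0], 0.5007, -0.0955, 'dia', 0.0503)
([446.0, 281.0], 0.5285, 0.1213, 'dia', 0.0593)
([400.0, 273.0], 0.5154, 0.0706, 'dia', 0.0544)
([599.0, 161.0], 0.4209, 0.2817, 'dia', 0.0295)
([211.0, 85.0], 0.3041, -0.0892, 'dia', 0.0561)
```

View pics/w10c.png

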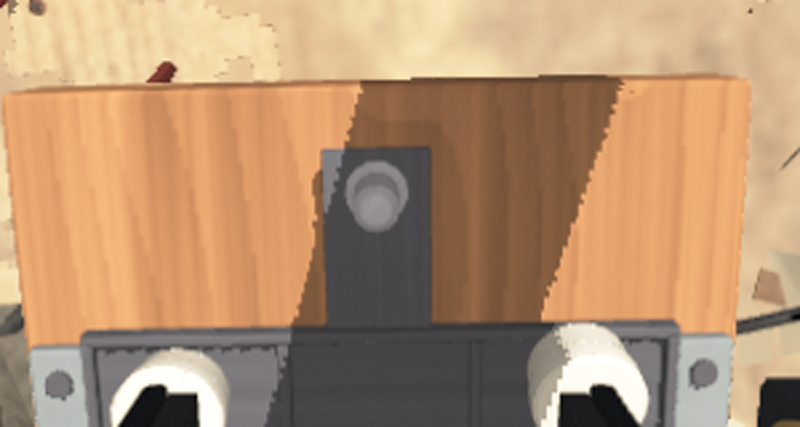

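Both pots are on the carriage, but pot B's near edge (crop row 325) overlaps the front wall, while pot A's (row 350) is clear behind it. I'll quantify this.

```bash
python3 -c "
from h import *
m=imaging.camera_model('wrist')
U=np.array([(172,350),(587,325),(111,410),(530,375),(648,395),(228,395),(172,333),(587,324),(172,345),(587,337)])/2.667+[180,130]
for n,z in(('bot',.068),('wall',.075),('top',.102)):print(n,np.round(onz(m,U,z)[:,:2],4).tolist())
im=imaging.capture('wrist');hsv=cv2.cvtColor(im,cv2.COLOR_RGB2HSV)
for c in (244,400): print([tuple(int(v) for v in hsv[r,c]) for r in range(244,272)])
"
```

```text
bot [[0.489, -0.0961], [0.5009, 0.0801], [0.5124, -0.1275], [0.52, 0.0541], [0.5358, 0.104], [0.5121, -0.0758], [0.4815, -0.0947], [0.5005, 0.0802], [0.4868, -0.0957], [0.5062, 0.0797]]
wall [[0.487, -0.0944], [0.4987, 0.0789], [0.51, -0.1252], [0.5174, 0.0533], [0.533, 0.1024], [0.5097, -0.0744], [0.4796, -0.093], [0.4983, 0.079], [0.4848, -0.094], [0.5039, 0.0785]]
top [[0.4792, -0.0877], [0.4901, 0.0743], [0.5007, -0.1165], [0.5077, 0.0503], [0.5222, 0.0962], [0.5004, -0.069], [0.4723, -0.0864], [0.4897, 0.0743], [0.4771, -0.0873], [0.495, 0.0739]]
[(13, 136, 217), (12, 138, 218), (12, 139, 219), (13, 138, 220), (13, 138, 220), (13, 138, 220), (13, 137, 220), (13, 137, 220), (13, 137, 221), (12, 120, 179), (4, 20, 101), (158, 11, 97), (162, 11, 111), (162, 10, 128), (173, 8, 125), (173, 9, 119), (0, 8, 101), (19, 36, 168), (19, 39, 217), (19, 40, 218), (19, 39, 217), (20, 36, 221), (22, 32, 230), (20, 27, 237), (24, 15, 251), (24, 5, 255), (30, 2, 255), (30, 2, 255)]
[(13, 134, 231), (13, 134, 231), (14, 133, 230), (14, 132, 230), (14, 133, 230), (13, 133, 230), (12, 122, 197), (12, 36, 154), (19, 32, 221), (20, 23, 242), (20, 23, 242), (22, 23, 242), (20, 23, 242), (21, 28, 235), (20, 26, 237), (21, 21, 244), (22, 20, 246), (22, 19, 248), (23, 16, 249), (23, 12, 252), (24, 5, 255), (30, 2, 255), (23, 4, 255), (27, 9, 254), (27, 9, 254), (23, 9, 254), (23, 9, 254), (23, 9, 254)]
```

The carriage slid in about 14 mm while I pressed, so pot B came down on the front wall. I'll regrasp B at about (0.522,0.072), lift it, and set it at about (0.534,0.069).

drive_tool:
  deltas: "66 45 40 -20 0; 66 85 71 -50 0; 66 85 71 -90 0; 66 85 71 -130 0; 66 85 71 -170 0; 66 85 71 -210 0; 66 85 71 -232 0; 66 85 71 -237 0; 66 85 71 -237 0; 30 85 71 -237 0; 30 85 71 -237 0; 30 85 71 -237 0"

```text
time_s: 22.8
position: [0.5224, 0.0719, 0.0878]
tcp_rot: [[-0.992, 0.127, 0.003], [0.127, 0.992, -0.0], [-0.003, 0.0, -1.0]]
force: [0.2, 0.1, -0.3]
opening: 0.568
grasp_force: 0.0
```

drive_tool:
  deltas: "30 0 0 0 0; 30 0 0 0 0; 30 0 0 0 0; 30 0 0 8 0; 30 0 0 15 0; 30 6 -1 15 0; 30 12 -3 15 0; 30 12 -3 15 0; 30 12 -3 15 0"

```text
time_s: 23.7
position: [0.5336, 0.0688, 0.1012]
tcp_rot: [[-0.992, 0.128, -0.001], [0.128, 0.992, 0.0], [0.001, -0.0, -1.0]]
force: [-0.1, 0.4, -1.0]
opening: 0.519
grasp_force: 30.0
```

drive_tool:
  deltas: "30 0 0 -4 0; 30 0 0 -8 0; 30 0 0 -11 0; 30 0 0 -13 0; 30 0 0 -15 0; 30 0 0 -16 0; 30 0 0 -16 0"

```text
time_s: 24.4
position: [0.535, 0.0688, 0.0871]
tcp_rot: [[-0.992, 0.127, 0.004], [0.127, 0.992, -0.0], [-0.004, 0.0, -1.0]]
force: [-0.1, -0.0, 8.0]
opening: 0.515
grasp_force: 30.0
```

drive_tool:
  deltas: "48 0 0 1 0; 60 0 0 1 0; 60 0 0 1 0; 60 0 0 20 0; 60 0 0 50 0; 60 0 0 90 0; 60 0 0 140 0; 60 -40 -20 190 0; 60 -97 -68 238 0; 60 -97 -68 238 0; 60 -97 -68 238 0; 60 -97 -68 238 0"

```text
time_s: 25.6
position: [0.4363, 0.0005, 0.3243]
tcp_rot: [[-0.992, 0.129, 0.002], [0.129, 0.992, -0.0], [-0.002, 0.0, -1.0]]
force: [0.5, -0.6, -0.4]
opening: 0.688
grasp_force: 0.0
```

drive_tool:
  deltas: "60 0 0 0 0; 60 0 0 0 0; 60 0 0 0 0"

```text
time_s: 25.9
position: [0.4367, 0.0015, 0.3223]
tcp_rot: [[-0.992, 0.126, -0.002], [0.126, 0.992, 0.001], [0.003, 0.0, -1.0]]
force: [0.1, -0.1, 0.1]
opening: 0.693
grasp_force: 0.0
```

```bash
python3 -c "
from h import *
print(bot.read_state()['position'])
im,m=cap('wrist','w11.png');hsv=cv2.cvtColor(im,cv2.COLOR_RGB2HSV)
k=((hsv[...,1]<50)&(hsv[...,2]>140)).astype(np.uint8);k[272:]=0
for c in cv2.findContours(k,0,cv2.CHAIN_APPROX_NONE)[0]:
  if cv2.contourArea(c)>150:
    p=c[:,0];i=p[:,1].argmin();print('box',p.min(0),p.max(0),'near',p[i],np.round(onz(m,[p[i]],.068)[0,:2],4))
g=cv2.cvtColor(im,cv2.COLOR_RGB2HSV)
for c in (225,300,345,375,425): # wood->grey transitions
  col=g[150:272,c,1]<70; t=np.flatnonzero(np.diff(col.astype(int)))+151; print(c,t.tolist(),np.round(onz(m,[(c,r) for r in t],.075)[:,:2],4).tolist())
"
```

```text
[0.43671816 0.00148372 0.3223153 ]
box [381 263] [410 271] near [388 263] [0.5094 0.0673]
box [186 262] [205 271] near [190 262] [ 0.48   -0.1548]
box [431 259] [452 271] near [434 259] [0.5114 0.1195]
box [583 149] [609 178] near [598 149] [0.4101 0.3072]
box [368  90] [437  97] near [368  90] [0.3229 0.0632]
box [183  67] [234 107] near [230  67] [ 0.2828 -0.0728]
225 [258] [[0.4785, -0.1121]]
300 [190] [[0.4147, -0.0192]]
345 [156, 157, 256] [[0.3856, 0.032], [0.3866, 0.0318], [0.4929, 0.0199]]
375 [256] [[0.4971, 0.0527]]
425 [255] [[0.5031, 0.1079]]
```

```bash
python3 -c "
from h import *
cap('side','s11.png')
a=cv2.resize(cv2.imread('pics/w11.png')[150:290,180:480],(400,187),interpolation=2);b=cv2.resize(cv2.imread('pics/s11.png')[205:325,270:430],(800,600),interpolation=2)
a=cv2.resize(cv2.imread('pics/w11.png')[180:285,200:460],(650,262),interpolation=2)
b=cv2.resize(cv2.imread('pics/s11.png')[225:310,280:420],(560,338),interpolation=2)
c=np.zeros((600,650,3),np.uint8);c[:262]=a;c[262:,:560]=b;cv2.imwrite('pics/c11.png',c)"
```

```text
(no output)
```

View pics/c11.png

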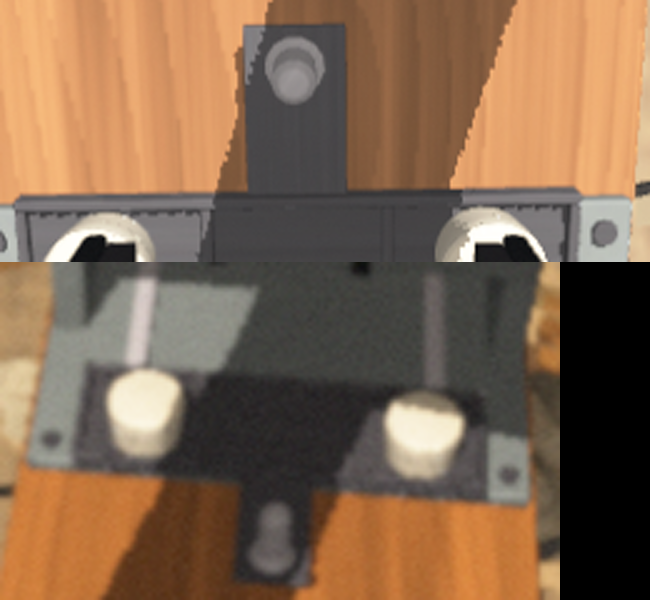

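Both pots now stand upright inside the outer pockets. The peg is at about (0.431,-0.002). I'll pinch it and push the carriage home.

drive_tool:
  deltas: "50 -6 -3 -40 0; 50 -6 -3 -80 0; 50 -6 -3 -120 0; 50 -6 -3 -160 0; 50 -6 -3 -200 0; 50 -6 -3 -230 0; 50 -6 -3 -240 0; 50 -6 -3 -240 0; 0 -6 -3 -240 0; 0 -6 -3 -240 0; 0 -6 -3 -240 0; 0 -6 -3 -240 0"

```text
time_s: 27.2
position: [0.4312, -0.0022, 0.0845]
tcp_rot: [[-0.992, 0.127, 0.002], [0.127, 0.992, -0.001], [-0.002, -0.0, -1.0]]
force: [-0.4, 0.5, 0.3]
opening: 0.297
grasp_force: 0.0
```

drive_tool:
  deltas: "0 0 0 0 0; 0 0 0 0 0; 0 0 0 0 0; 0 5 -1 0 0; 0 12 -1 0 0; 0 20 -2 0 0; 0 30 -4 0 0; 0 40 -5 0 0; 0 50 -6 0 0; 0 60 -7 0 0; 0 70 -8 0 0; 0 80 -9 0 0"

```text
time_s: 28.4
position: [0.5102, -0.0109, 0.0842]
tcp_rot: [[-0.992, 0.127, -0.001], [0.127, 0.992, 0.0], [0.001, 0.0, -1.0]]
force: [-2.7, -0.4, 6.7]
opening: 0.191
grasp_force: 30.0
```

drive_tool:
  deltas: "0 8 -1 0 0; 0 16 -2 0 0; 0 24 -3 0 0; 0 30 -3 0 0; 0 34 -4 0 0; 0 36 -4 0 0; 0 36 -4 0 0"

```text
time_s: 29.1
position: [0.5462, -0.0149, 0.0842]
tcp_rot: [[-0.992, 0.127, -0.001], [0.127, 0.992, 0.0], [0.001, 0.0, -1.0]]
force: [-1.4, 0.4, 6.4]
opening: 0.196
grasp_force: 30.0
```

drive_tool:
  deltas: "0 2 0 0 0; 0 4 0 0 0; 0 6 0 0 0; 0 7 0 0 0; 0 7 0 0 0"

```text
time_s: 29.6
position: [0.5462, -0.0149, 0.0841]
tcp_rot: [[-0.992, 0.126, -0.015], [0.126, 0.992, 0.001], [0.015, -0.001, -1.0]]
force: [-14.2, -3.0, 17.2]
opening: 0.196
grasp_force: 30.1
```

A hard stop at TCP x 0.546. I'll release, rise, and verify the home position and locate the crank grip numerically.

drive_tool:
  deltas: "0 -7 0 0 0; 30 -7 0 0 0; 50 -7 0 0 0; 50 -7 0 0 0; 50 -7 0 30 0; 50 -20 0 70 0; 50 -40 0 110 0; 50 -70 0 160 0; 50 -80 0 210 0; 50 -80 0 260 0; 50 -80 0 290 0; 50 -80 0 290 0"

```text
time_s: 30.8
position: [0.4768, -0.0159, 0.3796]
tcp_rot: [[-0.992, 0.127, 0.013], [0.127, 0.992, -0.004], [-0.014, -0.002, -1.0]]
force: [0.8, 0.5, 0.1]
opening: 0.577
grasp_force: 0.0
```

drive_tool:
  deltas: "50 0 0 0 0; 50 0 0 0 0; 50 0 0 0 0"

```text
time_s: 31.1
position: [0.4727, -0.0149, 0.3716]
tcp_rot: [[-0.992, 0.127, -0.004], [0.127, 0.992, 0.001], [0.004, 0.001, -1.0]]
force: [0.6, 0.7, -0.3]
opening: 0.575
grasp_force: 0.0
```

```bash
python3 -c "
from h import *
print(bot.read_state()['position'])
im,m=cap('wrist','w12.png');g=cv2.cvtColor(im,cv2.COLOR_RGB2HSV)
for c in (290,305,320,335,350):
  t=[(r,int(g[r,c,1]),int(g[r,c,2])) for r in range(150,275,4)]; print(c,t)
for n in('side','top'): cap(n,n+'12.png')
print(np.round(proj(m,[(.5505,-.016,.11),(.5325,-.013,.073),(.615,-.024,.25)])),np.round(proj(imaging.camera_model('side'),[(.5505,-.016,.11),(.5325,-.013,.073),(.619,-.025,.25)])))
"
```

```text
[ 0.47266508 -0.01486578  0.37159864]
290 [(150, 137, 219), (154, 137, 219), (158, 137, 219), (162, 138, 220), (166, 137, 219), (170, 138, 220), (174, 138, 220), (178, 138, 221), (182, 138, 221), (186, 137, 221), (190, 137, 222), (194, 137, 222), (198, 137, 221), (202, 137, 221), (206, 137, 222), (210, 138, 222), (214, 137, 222), (218, 137, 222), (222, 9, 173), (226, 5, 188), (230, 8, 191), (234, 4, 188), (238, 7, 188), (242, 8, 191), (246, 7, 189), (250, 6, 119), (254, 7, 105), (258, 7, 104), (262, 5, 103), (266, 7, 103), (270, 8, 102), (274, 7, 103)]
305 [(150, 134, 230), (154, 134, 230), (158, 135, 231), (162, 134, 231), (166, 134, 232), (170, 133, 232), (174, 132, 233), (178, 133, 234), (182, 134, 230), (186, 137, 226), (190, 137, 226), (194, 136, 225), (198, 136, 141), (202, 136, 124), (206, 133, 123), (210, 136, 124), (214, 133, 123), (218, 135, 123), (222, 8, 95), (226, 5, 104), (230, 7, 104), (234, 5, 105), (238, 5, 103), (242, 5, 103), (246, 7, 104), (250, 7, 104), (254, 7, 104), (258, 5, 103), (262, 7, 103), (266, 7, 104), (270, 7, 103), (274, 10, 104)]
320 [(150, 135, 130)
[... 917 characters left out ...]
 7, 70), (254, 7, 104), (258, 9, 136), (262, 7, 105), (266, 9, 109), (270, 8, 131), (274, 8, 129)]
350 [(150, 133, 123), (154, 133, 125), (158, 134, 126), (162, 135, 127), (166, 136, 126), (170, 134, 126), (174, 134, 126), (178, 132, 126), (182, 134, 126), (186, 134, 126), (190, 136, 126), (194, 135, 125), (198, 137, 125), (202, 133, 123), (206, 134, 124), (210, 135, 123), (214, 134, 120), (218, 134, 120), (222, 8, 100), (226, 5, 104), (230, 7, 104), (234, 5, 104), (238, 7, 103), (242, 7, 103), (246, 5, 103), (250, 5, 103), (254, 7, 103), (258, 10, 103), (262, 5, 103), (266, 5, 102), (270, 5, 102), (274, 5, 102)]
[[330. 273.]
 [330. 249.]
 [333. 398.]] [[352. 250.]
 [350. 265.]
 [357. 187.]]
```

The lip's front edge is at row 249.5 and I predicted 249 for fully home, so the carriage is home. Next I'll refine the grip position from the first top and side pictures.

```bash
python3 -c "
from h import *
G={}
for n in('side','top'):
  m=imaging.camera_model(n);im=cv2.imread('pics/'+n+'0.png');v=im.max(2)
  u=proj(m,[(.6192,-.0249,.231),(.6192,-.0249,.275),(.664,-.030,.231),(.664+.06,-.03,.231),(.664-.06,-.03,.231),(.664,.03,.231),(.664,-.09,.231)]);print(n,np.round(u,1).tolist())
  x,y=np.round(u[1]).astype(int)
  for r in range(y-10,y+16): print(r,' '.join('%3d'%q for q in v[r,x-14:x+15]))
  print('x0',x-14)
"
```

```text
side [[356.5, 193.5], [357.7, 179.1], [357.4, 181.0], [355.7, 165.3], [359.1, 197.9], [332.4, 181.0], [382.2, 181.0]]
169  92  86  84  83  87  82  79  69  76  77  74  76  75  77  76  75  77  83  84  87  91  93 101  99 100  99 100  99 101
170  81  77  73  73  72  73  69  67  73  77  78  77  78  77  78  74  79  76  79  76  79  88  95  95  98 100 102 102 103
171  69  69  68  72  70  72  65  71  69  67  67  73  70  77  78  78  81  77  74  77  78  76  79  82  88  92  94  96  98
172  66  66  65  65  63  60  62  61  61  66  58  62  64  67  69  67  70  69  71  76  71  76  72  73  78  79  81  85  89
173  59  58  60  63  58  55  63  63  69  69  65  62  65  64  61  56  59  65  63  65  69  70  70  73  70  71  76  74  81
174  55  56  63  69  69  72  72  81  84  84  80  73  68  69  64  64  70  73  66  65  61  66  64  65  67  71  74  72  74
175  63  70  79  89  93  92  93  95  95  95  88  79  69  66  69  78  91  90  85  75  71  66  64  63  64  68  71  71  70
176  80  94  97  98 101  99  99  94  99  99  92  83  75  66  72  83  92  99  95  91  91  86  76  74  66  64  59  67  68
177  96  95  99  95  9
[... 4688 characters left out ...]
4 157 159 158 158 159 154 153 195 205 166 148 149 147 139 135 142 172 181 187 191 192 192 194
201 192 185 169 151 142 142 143 148 150 150 151 145 156 242 244 183 136 139 143 146 169 181 190 192 189 191 191 192 194
202 197 197 194 188 184 169 145 140 140 140 140 136 155 249 253 214 148 167 180 180 187 191 195 195 193 195 197 199 197
203 198 197 197 198 197 192 183 182 181 182 181 177 166 240 238 208 187 191 196 195 195 195 198 198 198 199 196 193 186
204 198 196 196 197 195 196 195 195 196 199 199 196 180 206 202 198 199 199 195 192 185 180 177 170 167 163 162 160 157
205 201 200 200 199 198 198 199 200 200 202 197 193 181 180 173 169 165 161 159 158 158 158 160 161 162 162 166 167 184
x0 320
```

```bash
python3 -c "
from h import *
ms=imaging.camera_model('side');m=imaging.camera_model('top')
for z in(.26,.265,.27,.275,.28):print(z,np.round(onz(ms,[(356.4,183)],z),4),np.round(onz(m,[(334.3,191)],z),4))"
```

```text
0.26 [[ 0.623  -0.0231  0.26  ]] [[ 0.6214 -0.0278  0.26  ]]
0.265 [[ 0.6172 -0.0224  0.265 ]] [[ 0.6193 -0.0271  0.265 ]]
0.27 [[ 0.6114 -0.0217  0.27  ]] [[ 0.6172 -0.0265  0.27  ]]
0.275 [[ 0.6056 -0.021   0.275 ]] [[ 0.615  -0.0259  0.275 ]]
0.28 [[ 0.5998 -0.0203  0.28  ]] [[ 0.6129 -0.0252  0.28  ]]
```

The grip is at about (0.6195,-0.025) with its top at z 0.263, matching the geometry. I'll approach and pinch it, and list the circle waypoints.

drive_tool:
  deltas: "46 50 -4 0 0; 46 95 -7 0 0; 46 130 -10 0 0; 46 145 -10 0 0; 46 145 -10 -30 0; 46 145 -10 -70 0; 46 145 -10 -105 0; 46 145 -10 -125 0; 46 145 -10 -135 0; 46 145 -10 -138 0; 46 145 -10 -138 0; 46 145 -10 -138 0"

```text
time_s: 32.45
position: [0.6195, -0.0253, 0.237]
tcp_rot: [[-0.992, 0.127, 0.003], [0.127, 0.992, -0.001], [-0.003, -0.0, -1.0]]
force: [0.1, 0.0, -0.6]
opening: 0.527
grasp_force: 0.0
```

drive_tool:
  deltas: "0 0 0 0 0; 0 0 0 0 0; 0 0 0 0 0; 0 0 0 0 0; 0 0 0 0 0; 0 0 0 0 0"

```text
time_s: 33.05
position: [0.6187, -0.0244, 0.2359]
tcp_rot: [[-0.992, 0.127, 0.001], [0.127, 0.992, 0.001], [-0.0, 0.001, -1.0]]
force: [-0.4, 2.4, 3.5]
opening: 0.22
grasp_force: 30.0
```

```bash
python3 -c "
import numpy as np
f=np.radians(173.3)
for k in range(4):
  q=np.radians(90*k+np.linspace(0,90,10));P=45*np.c_[np.cos(f-q),np.sin(f-q)];print(np.round(P-P[0],1)[1:].tolist())"
```

```text
[[1.6, 7.7], [4.5, 15.0], [8.6, 21.6], [13.8, 27.5], [20.0, 32.4], [26.9, 36.1], [34.3, 38.5], [42.1, 39.7], [49.9, 39.4]]
[[7.7, -1.6], [15.0, -4.5], [21.6, -8.6], [27.5, -13.8], [32.4, -20.0], [36.1, -26.9], [38.5, -34.3], [39.7, -42.1], [39.4, -49.9]]
[[-1.6, -7.7], [-4.5, -15.0], [-8.6, -21.6], [-13.8, -27.5], [-20.0, -32.4], [-26.9, -36.1], [-34.3, -38.5], [-42.1, -39.7], [-49.9, -39.4]]
[[-7.7, 1.6], [-15.0, 4.5], [-21.6, 8.6], [-27.5, 13.8], [-32.4, 20.0], [-36.1, 26.9], [-38.5, 34.3], [-39.7, 42.1], [-39.4, 49.9]]
```

Gripped (19 mm). First quarter turn.

drive_tool:
  deltas: "0 2 8 0 0; 0 4 15 0 0; 0 9 22 0 0; 0 14 27 0 0; 0 20 32 0 0; 0 27 36 0 0; 0 34 39 0 0; 0 42 40 0 0; 0 50 39 0 0; 0 50 39 0 0; 0 50 39 0 0"

```text
time_s: 34.15
position: [0.6695, 0.0164, 0.2359]
tcp_rot: [[-0.992, 0.127, 0.003], [0.127, 0.992, 0.004], [-0.002, 0.004, -1.0]]
force: [1.0, 5.4, 2.7]
opening: 0.214
grasp_force: 30.0
```

drive_tool:
  deltas: "0 8 -2 0 0; 0 15 -4 0 0; 0 22 -9 0 0; 0 28 -14 0 0; 0 32 -20 0 0; 0 36 -27 0 0; 0 39 -34 0 0; 0 40 -42 0 0; 0 39 -50 0 0; 0 39 -50 0 0; 0 39 -50 0 0"

```text
time_s: 35.25
position: [0.7075, -0.0379, 0.2359]
tcp_rot: [[-0.992, 0.128, 0.0], [0.128, 0.992, -0.003], [-0.001, -0.003, -1.0]]
force: [-1.3, -0.2, 5.6]
opening: 0.218
grasp_force: 30.0
```

```bash
python3 -c "
from h import *
cap('side','s13.png')
m=imaging.camera_model('side');im=cv2.imread('pics/s13.png')
print(np.round(proj(m,[(.5505,-.016,.112),(.5325,-.013,.073)]),1))
v=im.max(2); print(v[245:285:1,350].tolist(), v[245:285,340].tolist())
v=cv2.imread('pics/side12.png').max(2); print('home ref',v[245:285:1,350].tolist(), v[245:285,340].tolist())"
```

```text
[[351.6 249.1]
 [349.9 265.1]]
[34, 38, 51, 68, 82, 90, 89, 88, 81, 80, 81, 81, 78, 81, 80, 80, 86, 90, 91, 77, 48, 41, 42, 50, 53, 59, 59, 57, 56, 57, 54, 58, 60, 66, 68, 62, 70, 87, 107, 128] [51, 57, 55, 53, 52, 52, 54, 53, 55, 54, 53, 53, 49, 55, 48, 52, 54, 52, 55, 55, 48, 51, 55, 54, 55, 56, 55, 57, 57, 54, 55, 55, 57, 59, 59, 59, 64, 71, 73, 76]
home ref [38, 44, 58, 82, 95, 104, 106, 107, 98, 91, 94, 96, 99, 96, 98, 98, 99, 107, 109, 86, 64, 47, 48, 58, 69, 68, 65, 68, 66, 66, 64, 66, 69, 69, 67, 66, 74, 89, 96, 99] [59, 63, 63, 62, 60, 63, 61, 61, 63, 64, 62, 62, 66, 63, 60, 61, 63, 62, 63, 62, 63, 62, 61, 65, 66, 67, 65, 65, 66, 65, 66, 68, 65, 71, 65, 71, 78, 88, 89, 89]
```

The ram is down and the carriage is still home, with the peg edge at row 248 as before. Second half turn.

drive_tool:
  deltas: "0 -2 -8 0 0; 0 -4 -15 0 0; 0 -9 -22 0 0; 0 -14 -27 0 0; 0 -20 -32 0 0; 0 -27 -36 0 0; 0 -34 -39 0 0; 0 -42 -40 0 0; 0 -50 -39 0 0; 0 -50 -39 0 0; 0 -50 -39 0 0"

```text
time_s: 36.4
position: [0.6579, -0.0728, 0.2359]
tcp_rot: [[-0.992, 0.127, 0.002], [0.127, 0.992, 0.004], [-0.001, 0.004, -1.0]]
force: [-0.1, 7.1, 5.4]
opening: 0.22
grasp_force: 30.0
```

drive_tool:
  deltas: "0 -8 2 0 0; 0 -15 4 0 0; 0 -22 9 0 0; 0 -28 14 0 0; 0 -32 20 0 0; 0 -36 27 0 0; 0 -39 34 0 0; 0 -40 42 0 0; 0 -39 50 0 0; 0 -39 50 0 0; 0 -39 50 0 0; 0 -39 50 0 0"

```text
time_s: 37.6
position: [0.6186, -0.0249, 0.2359]
tcp_rot: [[-0.992, 0.127, 0.0], [0.127, 0.992, 0.0], [-0.0, 0.0, -1.0]]
force: [0.0, -1.3, 4.9]
opening: 0.218
grasp_force: 30.0
```

One full turn, back within 0.5 mm of the start. I'll release and return to the peg.

drive_tool:
  deltas: "30 0 0 0 0; 46 0 0 0 0; 46 0 0 0 0; 46 0 0 20 0; 46 0 0 60 0; 50 -40 5 65 0; 50 -73 10 65 0; 50 -73 10 65 0; 50 -73 10 20 0; 50 -73 10 -25 0; 50 -73 10 -70 0; 50 -73 10 -110 0"

```text
time_s: 38.8
position: [0.5455, -0.015, 0.1233]
tcp_rot: [[-0.992, 0.128, -0.001], [0.128, 0.992, 0.0], [0.001, 0.0, -1.0]]
force: [1.0, 0.2, 0.2]
opening: 0.574
grasp_force: 0.0
```

drive_tool:
  deltas: "50 0 0 -25 0; 50 0 0 -40 0; 50 0 0 -42 0; 50 0 0 -42 0; 0 0 0 -42 0; 0 0 0 -42 0; 0 0 0 -42 0; 0 0 0 -42 0; 0 0 0 -42 0; 0 0 0 -42 0; 0 0 0 -42 0"

```text
time_s: 39.9
position: [0.5457, -0.0149, 0.084]
tcp_rot: [[-0.992, 0.128, 0.001], [0.128, 0.992, 0.0], [-0.001, 0.0, -1.0]]
force: [0.6, 1.1, 3.5]
opening: 0.196
grasp_force: 30.0
```

Gripped. Now I'll draw the carriage out gently, 134 mm.

drive_tool:
  deltas: "0 -4 0 0 0; 0 -10 1 0 0; 0 -18 2 0 0; 0 -26 3 0 0; 0 -34 4 0 0; 0 -42 5 0 0; 0 -50 6 0 0; 0 -58 7 0 0; 0 -66 8 0 0; 0 -74 9 0 0; 0 -82 10 0 0; 0 -90 11 0 0"

```text
time_s: 41.1
position: [0.4552, -0.0048, 0.0839]
tcp_rot: [[-0.992, 0.127, 0.001], [0.127, 0.992, -0.001], [-0.001, -0.001, -1.0]]
force: [1.6, -0.4, 5.2]
opening: 0.193
grasp_force: 30.0
```

drive_tool:
  deltas: "0 -8 1 0 0; 0 -16 2 0 0; 0 -24 3 0 0; 0 -31 3 0 0; 0 -36 4 0 0; 0 -40 4 0 0; 0 -42 4 0 0; 0 -44 5 0 0; 0 -45 5 0 0; 0 -45 5 0 0"

```text
time_s: 42.1
position: [0.4127, -0.0001, 0.0839]
tcp_rot: [[-0.992, 0.128, 0.005], [0.127, 0.992, -0.002], [-0.005, -0.001, -1.0]]
force: [5.2, -0.6, 3.4]
opening: 0.196
grasp_force: 30.0
```

The travel was 134 mm, which confirms the carriage had been fully home. I'll release, rise and locate the pots.

drive_tool:
  deltas: "0 2 0 0 0; 30 2 0 0 0; 50 2 0 0 0; 50 2 0 0 0; 50 2 0 30 0; 60 2 0 70 0; 60 2 0 110 0; 60 2 0 160 0; 60 10 0 210 0; 60 10 0 256 0; 60 10 0 256 0; 60 10 0 256 0"

```text
time_s: 43.3
position: [0.4198, 0.0011, 0.3396]
tcp_rot: [[-0.992, 0.127, 0.0], [0.127, 0.992, -0.0], [-0.0, -0.0, -1.0]]
force: [0.4, -0.1, -1.1]
opening: 0.686
grasp_force: 0.0
```

drive_tool:
  deltas: "60 0 0 0 0; 60 0 0 0 0; 60 0 0 0 0"

```text
time_s: 43.6
position: [0.4196, 0.0011, 0.3379]
tcp_rot: [[-0.992, 0.128, -0.004], [0.128, 0.992, 0.001], [0.004, 0.001, -1.0]]
force: [-0.7, 0.5, 0.0]
opening: 0.689
grasp_force: 0.0
```

```bash
cat >> h.py <<'E'
def top_of_pots(im,m,z=.102,lo=195,rmax=275):
    hsv=cv2.cvtColor(im,cv2.COLOR_RGB2HSV);k=((hsv[...,1]<50)&(hsv[...,2]>lo)).astype(np.uint8);k[rmax:]=0
    for c in cv2.findContours(k,0,cv2.CHAIN_APPROX_NONE)[0]:
        if cv2.contourArea(c)>200:
            p=c[:,0];P=onz(m,p,z)[:,:2];(x,y),r=cv2.minEnclosingCircle(P.astype(np.float32))
            print(p.min(0),p.max(0),'c',np.round([x,y,2*r],4),'xmin',np.round(P.min(0),4),'max',np.round(P.max(0),4))
E
python3 -c "
from h import *
print(bot.read_state()['position'])
im,m=cap('wrist','w14.png');top_of_pots(im,m,rmax=480)
im,m=cap('side','s14.png');top_of_pots(im,m,rmax=480,lo=150)"
```

```text
[0.41957731 0.00110188 0.33793558]
[393 340] [403 372] c [0.6002 0.0679 0.0437] xmin [0.5787 0.0593] max [0.6217 0.0721]
[222 261] [263 292] c [ 0.4845 -0.0937  0.0493] xmin [ 0.4635 -0.1176] max [ 0.5014 -0.0722]
[380 258] [417 300] c [0.5055 0.07   0.0505] xmin [0.4806 0.0526] max [0.5284 0.0945]
[576 163] [601 190] c [0.4187 0.2835 0.0294] xmin [0.4046 0.2703] max [0.4332 0.2981]
[191  85] [239 122] c [ 0.3006 -0.0897  0.0564] xmin [ 0.2861 -0.1159] max [ 0.3156 -0.0639]
[288 229] [322 276] c [0.5524 0.0821 0.1541] xmin [0.4767 0.056 ] max [0.6279 0.1369]
[453 197] [477 225] c [ 0.6914 -0.3297  0.1134] xmin [ 0.6402 -0.373 ] max [ 0.7479 -0.2914]
[464  94] [635 248] c [ 0.9431 -0.6364  0.8591] xmin [ 0.5583 -0.8425] max [ 1.3237 -0.4056]
[ 0 25] [19 75] c [1.7894 1.468  0.6797] xmin [1.5068 1.2745] max [2.0687 1.6616]
[418   0] [502  68] c [ 1.9028 -0.666   0.9199] xmin [ 1.4997 -0.9186] max [ 2.287  -0.3887]
[400   0] [420  27] c [ 2.0555 -0.4241  0.3559] xmin [ 1.8832 -0.4677] max [ 2.2279 -0.329 ]
```

drive_tool:
  deltas: "70 20 -40 0 0; 70 40 -80 -15 0; 70 44 -96 -20 0; 70 44 -96 -20 0; 70 44 -96 -20 0; 70 44 -96 -20 0"

```text
time_s: 44.3
position: [0.4638, -0.0939, 0.3197]
tcp_rot: [[-0.992, 0.127, -0.001], [0.127, 0.992, 0.001], [0.001, 0.001, -1.0]]
force: [0.5, -0.2, 0.3]
opening: 0.799
grasp_force: 0.0
```

```bash
python3 -c "
from h import *
print(bot.read_state()['position'])
im,m=cap('wrist','w15.png');top_of_pots(im,m,rmax=300,lo=195);top_of_pots(im,m,rmax=300,lo=235);print(np.round(proj(m,[(.498,-.0945,.102),(.475,-.0945,.102),(.521,-.0945,.102)]),1))"
```

```text
[ 0.46382467 -0.09391979  0.3196541 ]
[311 277] [322 299] c [ 0.5432 -0.1093  0.0259] xmin [ 0.5303 -0.1161] max [ 0.5555 -0.1032]
[303 214] [347 260] c [ 0.4894 -0.0947  0.0483] xmin [ 0.4656 -0.1175] max [ 0.5133 -0.072 ]
[468 212] [511 257] c [0.5059 0.072  0.053 ] xmin [0.4826 0.0503] max [0.5321 0.0953]
[260  29] [312  68] c [ 0.3092 -0.1072  0.055 ] xmin [ 0.2952 -0.1328] max [ 0.3244 -0.0821]
[303 216] [346 259] c [ 0.4902 -0.0946  0.0456] xmin [ 0.4676 -0.1162] max [ 0.5128 -0.0727]
[469 214] [511 257] c [0.5092 0.0734 0.0459] xmin [0.4863 0.0514] max [0.5318 0.0953]
[260  29] [312  68] c [ 0.3092 -0.1072  0.0541] xmin [ 0.2952 -0.1326] max [ 0.3239 -0.0822]
[[325.8 245.5]
 [322.9 223.4]
 [328.5 266.9]]
```

Pot tops are at A (0.490,-0.0947) and B (0.509,0.0735), both with the right diameter. Picking A.

drive_tool:
  deltas: "62 25 0 -40 0; 62 25 0 -80 0; 62 25 0 -120 0; 62 25 0 -160 0; 62 25 0 -200 0; 62 25 0 -225 0; 62 25 0 -236 0; 62 25 0 -238 0; 62 25 0 -238 0; 30 25 0 -238 0; 30 25 0 -238 0; 30 25 0 -238 0"

```text
time_s: 45.55
position: [0.4901, -0.0953, 0.0826]
tcp_rot: [[-0.992, 0.127, 0.002], [0.127, 0.992, -0.001], [-0.002, -0.001, -1.0]]
force: [-0.3, -0.1, 2.1]
opening: 0.521
grasp_force: 10.5
```

drive_tool:
  deltas: "30 0 0 0 0; 30 0 0 0 0; 30 0 0 0 0; 30 0 0 20 0; 30 0 0 50 0; 30 0 0 90 0; 30 0 0 140 0; 30 10 -50 160 0; 30 20 -100 160 0; 30 20 -150 160 0; 30 20 -180 160 0; 30 20 -180 160 0"

```text
time_s: 46.75
position: [0.5097, -0.2804, 0.2415]
tcp_rot: [[-0.991, 0.132, 0.002], [0.132, 0.991, -0.003], [-0.002, -0.003, -1.0]]
force: [0.4, 0.3, -0.6]
opening: 0.519
grasp_force: 30.0
```

```bash
python3 -c "
from h import *
print(bot.read_state()['position'],bot.read_state()['opening'])
im,m=cap('side','s16.png')
im=cv2.imread('pics/side0.png');P=np.array([.509,-.358]);a=np.radians(3.4);u=np.array([np.cos(a),np.sin(a)]);n=np.array([-u[1],u[0]])
print(np.round(proj(m,[np.r_[P+u*s*.119+n*t*.049,.022] for s,t in((1,1),(1,-1),(-1,-1),(-1,1))]+[np.r_[P,.01]])).tolist())
print('side outer',np.round(onz(m,[(452,249),(486,246),(517,325),(467,329)],.022)[:,:2],3).tolist())"
```

```text
[ 0.50966043 -0.28042487  0.24152478] 0.5193703495860064
[[453.0, 250.0], [488.0, 248.0], [517.0, 321.0], [479.0, 325.0], [482.0, 286.0]]
side outer [[0.627, -0.299], [0.637, -0.397], [0.383, -0.411], [0.376, -0.285]]
```

Tray centre is about (0.508,-0.354). Placing A at (0.55,-0.353).

drive_tool:
  deltas: "30 40 -40 0 0; 30 40 -78 0 0; 30 40 -78 -40 0; 30 40 -78 -80 0; 30 40 -78 -120 0; 30 40 -78 -160 0; 30 40 -78 -190 0; 30 40 -78 -205 0; 30 40 -78 -212 0; 30 40 -78 -215 0; 30 40 -78 -215 0; 30 40 -78 -215 0"

```text
time_s: 48.0
position: [0.5505, -0.3538, 0.0282]
tcp_rot: [[-0.992, 0.127, 0.002], [0.127, 0.992, -0.002], [-0.002, -0.002, -1.0]]
force: [0.0, 0.4, -0.6]
opening: 0.524
grasp_force: 30.0
```

drive_tool:
  deltas: "30 0 0 -1 0; 30 0 0 -2 0; 30 0 0 -3 0; 30 0 0 -3 0"

```text
time_s: 48.4
position: [0.5494, -0.3531, 0.0236]
tcp_rot: [[-0.992, 0.127, -0.0], [0.127, 0.992, 0.0], [0.0, 0.0, -1.0]]
force: [0.5, -0.5, 0.4]
opening: 0.521
grasp_force: 30.0
```

Height .0236, about the floor. One more small step, then release.

drive_tool:
  deltas: "30 0 0 -1 0; 30 0 0 -1 0; 48 0 0 -1 0; 56 0 0 -1 0; 56 0 0 -1 0; 56 0 0 20 0; 56 0 0 60 0; 56 0 0 110 0; 56 0 0 160 0; 56 -20 30 210 0; 62 -40 80 240 0; 62 -60 120 290 0"

```text
time_s: 49.6
position: [0.5, -0.2562, 0.2872]
tcp_rot: [[-0.992, 0.128, -0.001], [0.128, 0.992, 0.001], [0.001, 0.001, -1.0]]
force: [0.9, -0.4, 0.6]
opening: 0.701
grasp_force: 0.0
```

drive_tool:
  deltas: "62 0 50 6 0; 62 0 100 6 0; 62 0 150 6 0; 62 0 200 6 0; 62 0 250 6 0; 62 -6 306 6 0; 62 -6 306 6 0; 62 -6 306 6 0; 62 -6 306 6 0"

```text
time_s: 50.5
position: [0.4957, 0.0472, 0.2926]
tcp_rot: [[-0.992, 0.127, 0.001], [0.127, 0.992, -0.001], [-0.001, -0.001, -1.0]]
force: [0.1, -0.1, 0.8]
opening: 0.711
grasp_force: 0.0
```

```bash
python3 -c "
from h import *
print(bot.read_state()['position'])
im,m=cap('wrist','w17.png');top_of_pots(im,m,rmax=300,lo=225)
im,m=cap('top','t17.png')
for w in whites(im,m,.044,60):
  if .03<w[-1]<.07: print(w)"
```

```text
[0.49568815 0.04722165 0.29255461]
[176 274] [188 299] c [ 0.5464 -0.0982  0.028 ] xmin [ 0.5331 -0.1047] max [ 0.5599 -0.0912]
[354 271] [365 299] c [0.5669 0.0748 0.0305] xmin [0.5518 0.0676] max [0.5816 0.0808]
[416 256] [434 299] c [0.5674 0.1389 0.0486] xmin [0.5442 0.1294] max [0.5906 0.1471]
[355 208] [374 250] c [0.5113 0.08   0.0411] xmin [0.4919 0.0738] max [0.5311 0.094 ]
[563  99] [592 131] c [0.4315 0.2862 0.0288] xmin [0.4173 0.2726] max [0.4456 0.3002]
[122  10] [176  52] c [ 0.3164 -0.0783  0.0553] xmin [ 0.3034 -0.104 ] max [ 0.3312 -0.0526]
([412.0, 382.0], 0.0663, -0.1234, 'dia', 0.0685)
([389.0, 311.0], 0.2864, -0.1169, 'dia', 0.0437)
([292.0, 249.0], 0.5549, 0.1247, 'dia', 0.0687)
([279.0, 239.0], 0.5927, 0.157, 'dia', 0.0685)
([435.0, 217.0], 0.5461, -0.3482, 'dia', 0.0527)
```

A is in the tray at about (0.546,-0.348). Now pick B at (0.509,0.073).

drive_tool:
  deltas: "62 13 26 -20 0; 62 13 26 -50 0; 62 13 26 -90 0; 62 13 26 -130 0; 62 13 26 -170 0; 62 13 26 -170 0; 62 13 26 -170 0; 62 13 26 -170 0"

```text
time_s: 51.4
position: [0.5103, 0.0732, 0.1243]
tcp_rot: [[-0.992, 0.129, 0.004], [0.129, 0.992, -0.0], [-0.004, 0.0, -1.0]]
force: [0.4, -0.1, -0.5]
opening: 0.711
grasp_force: 0.0
```

drive_tool:
  deltas: "62 -1 0 -20 0; 62 -1 0 -35 0; 62 -1 0 -42 0; 62 -1 0 -42 0; 30 -1 0 -42 0; 30 -1 0 -42 0; 30 -1 0 -42 0; 30 -1 0 -42 0; 30 -1 0 -42 0; 30 -1 0 -42 0"

```text
time_s: 52.4
position: [0.5081, 0.0739, 0.0812]
tcp_rot: [[-0.992, 0.127, 0.002], [0.127, 0.992, -0.0], [-0.002, -0.0, -1.0]]
force: [-0.9, -0.6, 6.9]
opening: 0.517
grasp_force: 30.0
```

drive_tool:
  deltas: "30 0 0 20 0; 30 0 0 50 0; 30 0 0 90 0; 30 0 0 130 0; 30 0 0 170 0; 30 0 0 170 0; 30 -5 -45 170 0; 30 -10 -90 170 0; 30 -15 -135 170 0; 30 -20 -180 170 0; 30 -25 -225 170 0; 30 -30 -270 170 0"

```text
time_s: 53.6
position: [0.4762, -0.1972, 0.2491]
tcp_rot: [[-0.992, 0.128, -0.002], [0.128, 0.992, 0.002], [0.002, 0.001, -1.0]]
force: [1.3, -0.7, -1.0]
opening: 0.518
grasp_force: 30.0
```

drive_tool:
  deltas: "30 -2 -45 0 0; 30 -5 -90 0 0; 30 -8 -130 0 0; 30 -8 -150 0 0; 30 -8 -150 0 0; 30 -8 -150 0 0; 30 -8 -150 0 0; 30 -8 -150 0 0; 30 -8 -150 0 0"

```text
time_s: 54.5
position: [0.4697, -0.3447, 0.2506]
tcp_rot: [[-0.992, 0.126, -0.0], [0.126, 0.992, 0.0], [0.0, 0.0, -1.0]]
force: [0.7, 0.2, -1.1]
opening: 0.521
grasp_force: 30.0
```

drive_tool:
  deltas: "30 -8 -10 -40 0; 30 -8 -10 -80 0; 30 -8 -10 -120 0; 30 -8 -10 -160 0; 30 -8 -10 -190 0; 30 -8 -10 -212 0; 30 -8 -10 -222 0; 30 -8 -10 -225 0; 30 -8 -10 -227 0; 30 -8 -10 -227 0; 30 -8 -10 -227 0"

```text
time_s: 55.6
position: [0.4621, -0.3567, 0.0247]
tcp_rot: [[-0.992, 0.127, 0.002], [0.127, 0.992, -0.002], [-0.002, -0.002, -1.0]]
force: [-0.4, -0.0, 0.7]
opening: 0.522
grasp_force: 30.0
```

drive_tool:
  deltas: "30 0 0 -1 0; 30 0 0 -2 0; 30 0 0 -2 0; 48 0 0 -2 0; 56 0 0 -2 0; 56 0 0 -2 0; 56 0 0 20 0; 56 0 0 60 0; 56 0 0 110 0; 56 0 0 160 0; 56 -20 30 200 0; 62 -40 70 230 0"

```text
time_s: 56.8
position: [0.425, -0.2931, 0.252]
tcp_rot: [[-0.992, 0.129, 0.004], [0.129, 0.992, -0.004], [-0.004, -0.004, -1.0]]
force: [0.8, -0.2, 0.3]
opening: 0.676
grasp_force: 0.0
```

drive_tool:
  deltas: "62 -20 50 0 0; 62 -20 100 0 0; 62 -20 150 0 0; 62 -20 200 0 0; 62 -20 250 0 0; 62 -20 300 0 0; 62 -20 350 0 0; 62 -20 400 0 0; 62 -20 450 0 0; 62 -20 450 0 0"

```text
time_s: 57.8
position: [0.4033, 0.1634, 0.2493]
tcp_rot: [[-0.993, 0.12, 0.001], [0.12, 0.993, 0.002], [-0.0, 0.002, -1.0]]
force: [0.2, -0.6, -0.3]
opening: 0.714
grasp_force: 0.0
```

```bash
python3 -c "
from h import *
print(bot.read_state()['position'])
for n in('top','side'):
  im,m=cap(n,n+'18.png')
  for w in whites(im,m,.044,40):
    if .02<w[-1]<.08 and w[2]>-.45 and w[1]>.37: print(n,w)
  b=cv2.imread('pics/%s0.png'%n).astype(int);
  u=proj(m,[(.6192,-.0249,.243)])[0].astype(int);x,y=u
  a=cv2.cvtColor(im,cv2.COLOR_RGB2BGR).astype(int);d=(a.max(2)<80);e=(b.max(2)<80)
  for k in(d,e):
    q=np.argwhere(k[y-12:y+10,x-12:x+13]);print(n,'grip dark',len(q),q.mean(0))
"
```

```text
[0.40325177 0.16342135 0.24933342]
top ([234.0, 303.0], 0.4254, 0.3373, 'dia', 0.0374)
top ([444.0, 241.0], 0.4603, -0.3529, 'dia', 0.0495)
top ([381.0, 239.0], 0.5213, -0.1571, 'dia', 0.0663)
top ([435.0, 217.0], 0.5461, -0.3482, 'dia', 0.0527)
top grip dark 54 [11.57407407 12.88888889]
top grip dark 54 [11.66666667 12.48148148]
side ([22.0, 311.0], 0.4082, 0.7951, 'dia', 0.0669)
side ([121.0, 302.0], 0.4478, 0.5433, 'dia', 0.0627)
side ([489.0, 295.0], 0.4572, -0.3512, 'dia', 0.0442)
side ([480.0, 268.0], 0.5398, -0.3492, 'dia', 0.0482)
side ([427.0, 241.0], 0.6358, -0.2275, 'dia', 0.0691)
side grip dark 318 [12.75786164 11.30188679]
side grip dark 420 [12.49047619 11.85      ]
```

Both pots stand in the tray, the small pot is at its original pixel, and the crank is back at the index. Handing in.

```bash
python3 -c "
from rig import bot
print(bot.hand_in())"
```

```text
the job is handed in; nothing more can be done
None
```

The job is handed in at about 58 s of the 210 s: both large pots found were pressed with one full clockwise turn, carriage home, and now stand in the tray; the small pot was left alone, and the hand-in gave no verdict.

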